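# Find the lamp carton that rattles and hold it out

## Robot

A 7-joint arm with a two-finger parallel gripper is mounted at the origin on the work surface. World frame = base frame: x ahead of the robot, y to its left, z up, the work surface at z = 0. Lengths are in m, angles in rad, forces in N, time in s.
With the tool pointing down it reaches from about 0.425 to 0.925 m from the base axis. Payload 6.8 kg.
Tool frame: the origin (TCP) lies at the centre of the arm's flange, where the gripper is bolted on; the fingertips stand 173 mm ahead of it and the grasp point (between the pads) lies 155 mm ahead of it (r.hold_point_z is the distance from the TCP to the grasp point, in m); z points along the fingers, x is the direction in which the jaws open and shut, and the axes are right-handed (so a half turn about z gives the same grasp; the last joint's range is limited). The gripper opens to 85 mm and grips with 20 to 120 N. Pads are 22 mm wide; open, the fingers measure 114 mm over their backs; the gripper's body (76 mm by 85 mm) begins 54 mm behind the grasp point. The pads swing forward as they close: fully open they stand 13 mm farther back than shut.
Start: joints at [-0.108, 0.477, 0.022, 1.555, -0.011, 1.109, -0.083], TCP at [0.675, 0, 0.405] pointing down, gripper open.
Joint ranges: [-2.96, 2.96], [-0.34, 2.1], [-1.41, 1.46], [0.24, 2.44], [-1.37, 4.51], [0.17, 1.92], [-2.96, 2.96]. Speed limits (rad/s): [2.39, 2.39, 3.14, 3.14, 3.14, 3.14, 3.14].

## Interface

Orientations are given as a rotation vector (axis times angle).
In Python, from bench import r gives the robot as it stands.
- The arm moves only by the tool apply_moves, never from a script. Its arguments are lists of equal length, an entry for each row: "dp": the shift along the tool's x, y, z scaled (see below), a list of three; "twist": the turn, a rotation vector about the tool's x, y, z scaled (see below), a list of three; "jaw": the closure in counts, from 0 (fully open) to 255 (shut). In form: {"dp": [[x, y, z], ...], "twist": [[rx, ry, rz], ...], "jaw": [jaw, ...]}. A call has 1 to 20 rows; each row shifts and turns the pose as measured when the row begins, along the tool's axes as they then stand; what a row does not reach is not made up. The controller multiplies each number of a shift by 12 cm and each number of a turn by 120 degrees. A row lasts 1/10 s, in which the tool goes at most 50 mm and 8.59 degrees, less where a joint would pass 70% of its speed; a pose out of reach is approached as far as the arm can. A call with a number of a shift or a turn outside -1 to 1 is refused whole. A call with a gripper value outside its range is refused whole. The fingers move at their own pace and stop on an object; "grip_force" is the grip in N (left out, the last holds). Time passes only in rows, so rows that do not move let the fingers close. It gives the time, the measured TCP pose, the force and the opening at its end, in the units of the state.
- r.get_obs(): the state, without advancing time (a new reading comes with each control period).
- r.grab_frame(name): name is "scene" or "side" or "wrist"; returns a dict with "color" (420x560x3 uint8, red, green, blue), "z_map" (420x560 float32, m along the optical axis (not along the pixel's ray), 0 where there is no reading), "intrinsics" (3x3 intrinsics, pixels), "R" (3x3) and "t" (3): a world point X has camera coordinates R X + t; the wrist camera has in their place "hand_eye" (4x4, takes a point from camera to tool coordinates, whose origin is the TCP and whose axes are the tool frame's). Camera axes: x right, y down, z forward; pixel columns grow to the right and rows downward; lengths in m; the calibration is good to about 2 mm. A picture is of the moment at which its call begins: read the wrist's pose just before it.
- r.hand_in(): hands the job in, once; it reports no verdict.
The state is a dict: "clock": time; "joints": joint angles; "qvel": joint speeds; "tau": joint torques, N m; "tcp_pos": TCP position; "orientation": TCP orientation; "contact_force": force on the tool from outside, world axes, zero at the start; "moment": the same for the moment, N m; "grip_width": finger opening in m.
Only numpy, scipy, OpenCV 4.12 (cv2) and the standard library are available. Lean on these libraries where they do the work, as an engineer would, in place of code of your own. Each camera call takes 0.05 s, during which the arm holds its last target.

## Task

On the lamp shop's demo counter, first turn the humming dimmer's knob until its pointer stands at zero (the long, thick mark), so that it is quiet enough to listen. Then pick up and shake the three sealed cartons to find the one that has something loose inside, putting the quiet ones back on the counter right way up and about where they lay. Take only the rattling carton to the hand-over mat and finish while still holding it there, level, above the middle of the mat and about a hand's breadth clear of it, without letting go; leave everything else on the counter undisturbed.

Things in the scene. Friction and masses are not known exactly. Their poses are not given: they have to be found in the camera images.
- dimmer_knob (a joint): Angle of the dimmer's knob in rad: 0 when the pointer stands at the zero mark, positive counter-clockwise seen from above; the range is -2.2 to 2.2 and it starts between 0.5 and 1.3. It turns about the vertical with light friction (about 0.04 N m) and stays where it is left.
- dimmer_axis (a point): Fixed grey dimmer box 110 x 110 x 40 mm. On it a black knob: a disc 50 mm across, 6 mm thick, with an upright bar 46 x 12 mm, its top 76 mm above the counter, white pointer line at one end. This point lies on the knob's axis 66 mm up and does not turn with it. At 0 the bar lies along this frame's x axis, pointer to -x, where the zero mark is; rotate that by the joint's angle for the present direction.
- mat_center (a point): Thin fixed hand-over mat, rubber-edged grey, 120 x 150 x 3 mm. This point is the middle of its top.
- carton_a_center (a point): Plain sealed cardboard carton lying on the counter, 130 mm long (its x), 56 mm wide (y), 56 mm high (z), 0.2 to 0.8 kg; this point is its centre, 28 mm up. All three cartons look alike. In one of them a steel part (0.2 kg, 36 mm across) rolls and knocks freely, with 88 mm of travel along the length, 14 mm across; in the other two the contents are fixed and centred.
- carton_b_center (a point): As carton_a: the same size and look. The cartons' weights differ by chance more than by the loose part, so weight does not tell it; the knocks when shaken, or the shift of balance when tipped end to end, do.
- carton_c_center (a point): As carton_a: the same size and look. (The loose steel part goes by the name loose_weight in the rules; it is shut in and its pose is not given.)
- bulb: Bystander: small white lamp bulb standing on its cap, 38 mm across, 58 mm high; origin under it.
- socket: Bystander: brass lamp socket, 36 mm across, 36 mm high; origin under it.
- shade: Bystander: small green bell lamp shade, 110 mm across, 75 mm high; origin under it.
- driver: Bystander: screwdriver lying on the counter.
- cup: Bystander: white cup, 80 mm across, 85 mm high; origin under it.
- spray: Bystander: white plastic bottle, 56 mm across, 140 mm high; origin under it.
Not all that is in view belongs to the job. What is meant by the part that bears dimmer_knob is not purple or turquoise, and is the larger of those in its own colour.

How it is judged:
By the outcome, as a careful person would: the job done as asked, in the order asked, and still so for the second after the job is handed in, while the arm keeps its last pose, push and grip.
It also fails if it takes over 72 s, if anything falls off the work surface, if the arm or the gripper's body presses on something with over 40 N, if the wrist force passes 120 N, or if a joint passes its speed limit or range.

## Working session

There is one attempt and no reset: what is moved stays moved. The work goes in short steps, Python scripts to look and compute and a tool call to move; the robot and the scene stay as the last step left them, time stands still between calls to the robot, and variables do not carry over. Pictures are saved under pics/ and viewed, and the job is handed in when it is done.

Besides the shell and the picture viewer there is one more tool, called after "Call:" in YAML: its name, and indented under it one key for each argument. apply_moves: Moves the arm, as the interface text tells. Shifts and turns lie within -1 to 1; 1 stands for 12 cm of shift or 120 degrees of turn. Its arguments: {"type":"object","properties":{"dp":{"type":"array"},"twist":{"type":"array"},"jaw":{"type":"array"},"grip_force":{"type":"number"}},"required":["dp","twist","jaw"]}

```bash
ls; mkdir -p pics; cat > h.py <<'E'
import numpy as np, cv2
from bench import r
from scipy.spatial.transform import Rotation as Ro
def grab(n,fn=None):
    o=r.get_obs(); f=r.grab_frame(n)
    if n=="wrist":
        T=np.eye(4);T[:3,:3]=Ro.from_rotvec(o["orientation"]).as_matrix();T[:3,3]=o["tcp_pos"]
        W=T@np.array(f["hand_eye"])
    else:
        W=np.eye(4);R=np.array(f["R"]);W[:3,:3]=R.T;W[:3,3]=-R.T@np.array(f["t"])
    f["W"]=W
    np.savez(f"f_{n}.npz",color=f["color"],z=f["z_map"],K=f["intrinsics"],W=W)
    if fn: cv2.imwrite("pics/"+fn,f["color"][:,:,::-1])
    return f
def load(n): 
    d=np.load(f"f_{n}.npz"); return d
def px(d,u,v,zw=None):
    K=d["K"];W=d["W"]
    ray=np.array([(u-K[0,2])/K[0,0],(v-K[1,2])/K[1,1],1])
    if zw is None:
        z=d["z"][int(round(v)),int(round(u))]; return (W@np.r_[ray*z,1])[:3]
    dr=W[:3,:3]@ray; c=W[:3,3]; return c+dr*(zw-c[2])/dr[2]
def cloud(d):
    K=d["K"];z=d["z"];h,w=z.shape
    u,v=np.meshgrid(np.arange(w),np.arange(h))
    P=np.stack([(u-K[0,2])/K[0,0]*z,(v-K[1,2])/K[1,1]*z,z],-1)
    return P@d["W"][:3,:3].T+d["W"][:3,3]
E
python3 - <<'E'
from h import *
for n in("scene","side","wrist"): grab(n,n+"0.png")
o=r.get_obs();print({k:np.round(v,3) for k,v in o.items()}); print(r.hold_point_z)
for n in("scene","side","wrist"): print(np.round(load(n)["W"],3))
E
```

```text
pics
{'clock': np.float64(0.15), 'joints': array([-0.108,  0.478,  0.022,  1.556, -0.011,  1.109, -0.083]), 'qvel': array([-0.001, -0.001,  0.002, -0.006,  0.001,  0.   ,  0.   ]), 'tau': array([ 2.0000e-03, -5.9692e+01,  1.6090e+00, -2.8149e+01,  1.3000e-02,
        7.0000e-03,  0.0000e+00]), 'tcp_pos': array([ 0.675, -0.   ,  0.404]), 'orientation': array([ 3.141e+00, -0.000e+00, -2.000e-03]), 'contact_force': array([1.016, 0.28 , 0.44 ]), 'moment': array([ 0.039, -0.048,  0.015]), 'grip_width': np.float64(0.085)}
0.1547
[[-0.277  0.541 -0.794  1.336]
 [ 0.961  0.145 -0.237  0.215]
 [-0.013 -0.829 -0.56   0.689]
 [ 0.     0.     0.     1.   ]]
[[-0.761 -0.472  0.446 -0.136]
 [-0.649  0.566 -0.508  0.677]
 [-0.013 -0.676 -0.737  1.082]
 [ 0.     0.     0.     1.   ]]
[[ 1.    -0.    -0.     0.676]
 [-0.    -0.95  -0.313  0.08 ]
 [-0.     0.313 -0.95   0.373]
 [ 0.     0.     0.     1.   ]]
```

View pics/scene0.png

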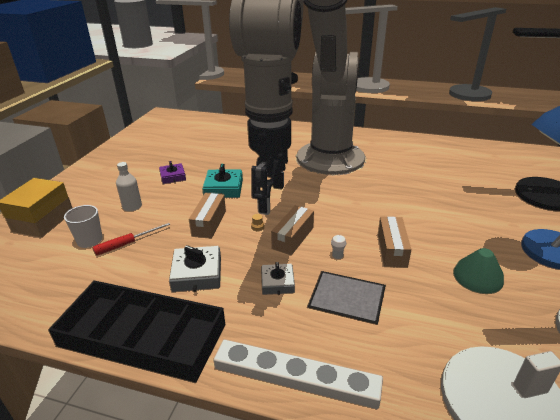

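View pics/side0.png

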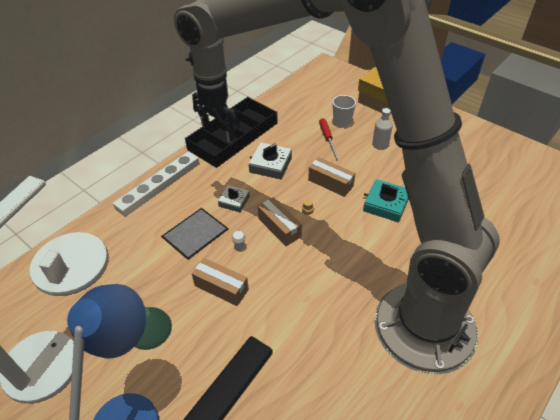

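View pics/wrist0.png

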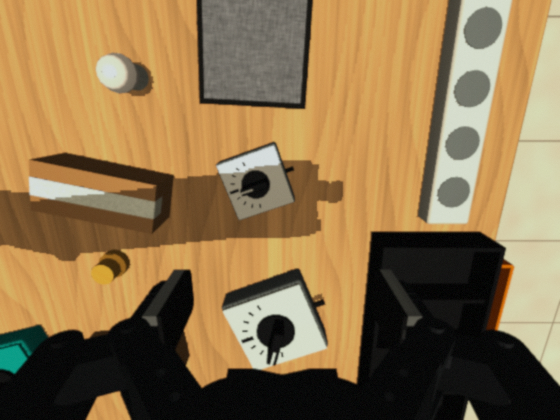

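```bash
python3 - <<'E'
from h import *
w=load("wrist");c=w["color"][250:400,190:360,::-1];cv2.imwrite("pics/wc.png",cv2.resize(c,None,fx=4.5,fy=4,interpolation=cv2.INTER_CUBIC))
s=load("scene");c=s["color"][150:320,150:430,::-1];cv2.imwrite("pics/sc.png",cv2.resize(c,None,fx=2.85,fy=2.85,interpolation=cv2.INTER_CUBIC))
d=load("side");c=d["color"][90:310,140:420,::-1];cv2.imwrite("pics/dc.png",cv2.resize(c,None,fx=2.7,fy=2.7,interpolation=cv2.INTER_CUBIC))
# height map from scene+side+wrist
import numpy as np
res=0.0015;x0,x1,y0,y1=0.3,1.05,-0.5,0.5
H=np.zeros((int((x1-x0)/res),int((y1-y0)/res)))
C=np.zeros(H.shape+(3,),np.uint8)
for n in("side","scene"):
    D=load(n);P=cloud(D);m=(D["z"]>0)&(P[...,2]<0.2)&(P[...,2]>-0.02)&(P[...,0]>x0)&(P[...,0]<x1-res)&(P[...,1]>y0)&(P[...,1]<y1-res)
    q=P[m];col=D["color"][m];i=((q[:,0]-x0)/res).astype(int);j=((q[:,1]-y0)/res).astype(int)
    o=np.argsort(q[:,2]);q,col,i,j=q[o],col[o],i[o],j[o]
    up=q[:,2]>=H[i,j];H[i[up],j[up]]=q[up,2];C[i[up],j[up]]=col[up]
np.savez("hm.npz",H=H,C=C)
# view: x up, y left
v=C[::-1,::-1,::-1];cv2.imwrite("pics/top.png",cv2.resize(v,(800,600)))
# segments
m=((H>0.018)).astype(np.uint8)
m=cv2.morphologyEx(m,cv2.MORPH_CLOSE,np.ones((5,5)))
n,lab,st,ce=cv2.connectedComponentsWithStats(m)
for k in range(1,n):
    if st[k,4]<100: continue
    ii,jj=np.where(lab==k); h=np.percentile(H[lab==k],95)
    top=(lab==k)&(H>h-0.012)
    a,b=np.where(top);rect=cv2.minAreaRect(np.stack([x0+a*res,y0+b*res],1).astype(np.float32))
    print(k,"area",st[k,4],"h",round(h,3),"c",np.round(rect[0],3),"size",np.round(rect[1],3),"ang",round(rect[2],1))
E
```

```text
1 area 119 h 0.027 c [ 0.307 -0.47 ] size [0.013 0.027] ang 0.0
2 area 2271 h 0.043 c [ 0.329 -0.273] size [0.057 0.118] ang 0.0
3 area 3537 h 0.058 c [0.456 0.24 ] size [0.137 0.06 ] ang 12.5
4 area 3611 h 0.058 c [ 0.468 -0.249] size [0.136 0.064] ang 5.8
5 area 3527 h 0.058 c [ 0.472 -0.012] size [0.061 0.137] ang 77.8
6 area 718 h 0.138 c [ 0.451 -0.493] size [0.014 0.032] ang 90.0
7 area 324 h 0.038 c [ 0.452 -0.113] size [0.027 0.03 ] ang 39.8
8 area 3278 h 0.071 c [0.505 0.434] size [0.056 0.05 ] ang 28.1
10 area 500 h 0.058 c [0.512 0.113] size [0.031 0.036] ang 90.0
20 area 431 h 0.085 c [ 0.618 -0.489] size [0.023 0.072] ang 90.0
22 area 964 h 0.026 c [ 0.63  -0.435] size [0.028 0.105] ang 54.5
23 area 5594 h 0.047 c [ 0.665 -0.191] size [0.114 0.113] ang 20.6
24 area 2522 h 0.031 c [ 0.644 -0.001] size [0.079 0.08 ] ang 20.2
25 area 10394 h 0.024 c [0.817 0.423] size [0.199 0.148] ang -0.0
26 area 5358 h 0.051 c [ 0.86  -0.221] size [0.15  0.308] ang 0.5
27 area 7275 h 0.033 c [0.868 0.099] size [0.301 0.058] ang 90.0
```

View pics/wc.png

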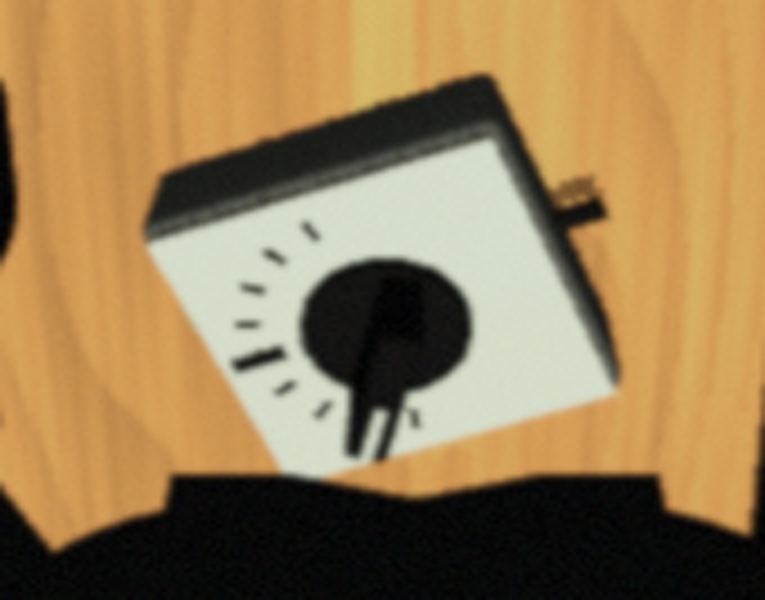

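View pics/sc.png

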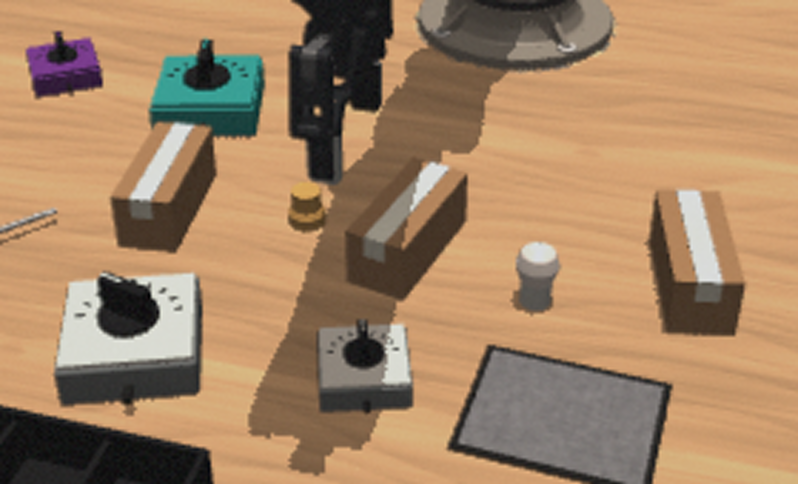

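View pics/top.png

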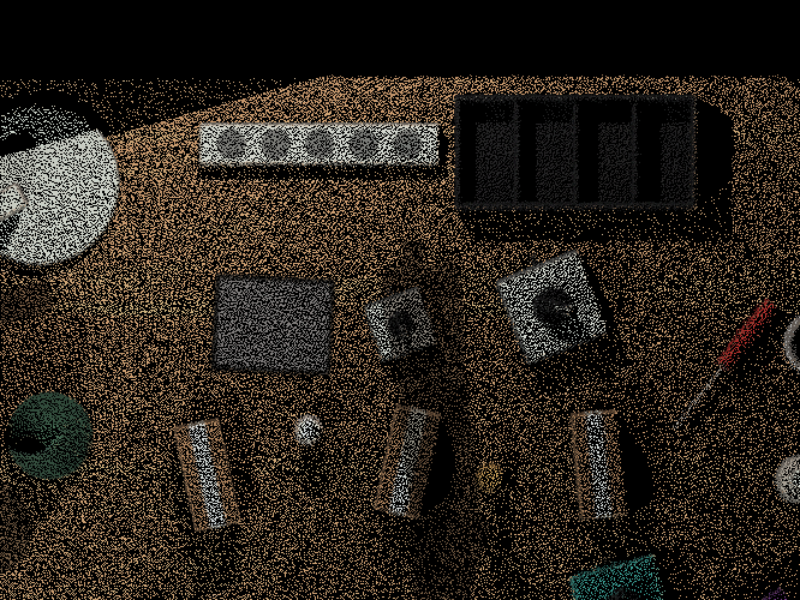

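```bash
python3 - <<'E'
from h import *
for n in("scene","side","wrist"):
    d=load(n);P=cloud(d);c=np.array([0.664,-0.191])
    m=(d["z"]>0)&(np.hypot(P[...,0]-c[0],P[...,1]-c[1])<0.035)&(P[...,2]>0.068)&(P[...,2]<0.085)
    q=P[m]
    if len(q)<5: print(n,len(q));continue
    rect=cv2.minAreaRect((q[:,:2]*1000).astype(np.float32));print(n,len(q),rect, q[:,2].max(), q.mean(0))
    u,s,v=np.linalg.svd(q[:,:2]-q[:,:2].mean(0),full_matrices=False);print("dir deg",np.degrees(np.arctan2(v[0,1],v[0,0])))
    mb=(d["z"]>0)&(abs(P[...,2]-0.041)<0.006)&(np.hypot(P[...,0]-c[0],P[...,1]-c[1])<0.1)&(d["color"].min(-1)>120)
    rect=cv2.minAreaRect((P[mb][:,:2]*1000).astype(np.float32));print(" box",mb.sum(),rect)
    mm=(d["z"]>0)&(P[...,0]>.55)&(P[...,0]<.80)&(P[...,1]>0.05)&(P[...,1]<.26)&(abs(P[...,2]-0.003)<0.01)&(d["color"].max(-1)<130)&(d["color"].max(-1).astype(int)-d["color"].min(-1)<30)
    if mm.sum()>50: print(" mat",mm.sum(),cv2.minAreaRect((P[mm][:,:2]*1000).astype(np.float32)))
    for cc in([.456,.24],[.472,-.012],[.468,-.249]):
        mm=(d["z"]>0)&(np.hypot(P[...,0]-cc[0],P[...,1]-cc[1])<0.09)&(abs(P[...,2]-0.056)<0.006)
        if mm.sum()>50: print(" carton",mm.sum(),cv2.minAreaRect((P[mm][:,:2]*1000).astype(np.float32)))
s=load("scene");c=s["color"][235:300,160:235,::-1];a=cv2.resize(c,(520,450),interpolation=cv2.INTER_CUBIC)
d=load("side");c=d["color"][135:185,240:300,::-1];b=cv2.resize(c,(270,225),interpolation=cv2.INTER_CUBIC)
b=cv2.copyMakeBorder(b,0,225,0,0,cv2.BORDER_CONSTANT)
cv2.imwrite("pics/knob.png",np.hstack([a,b]))
E
```

```text
scene 114 ((666.6107177734375, -190.82989501953125), (47.344444274902344, 15.982210159301758), 78.31090545654297) 0.07877447982600738 [ 0.66945091 -0.19005778  0.07457865]
dir deg 78.535432099304
 box 980 ((666.8743286132812, -191.40182495117188), (106.59331512451172, 105.55403900146484), 22.06285858154297)
 mat 2154 ((643.7905883789062, 158.23159790039062), (149.12294006347656, 125.5905532836914), 86.96827697753906)
 carton 821 ((456.90484619140625, 240.06964111328125), (136.78221130371094, 56.58735656738281), 12.0070161819458)
 carton 747 ((474.00628662109375, -10.529937744140625), (59.22565841674805, 136.84036254882812), 78.47274780273438)
 carton 638 ((469.4329528808594, -248.5323028564453), (135.46910095214844, 59.27237319946289), 5.062016010284424)
side 59 ((665.9829711914062, -192.48199462890625), (48.428096771240234, 17.511491775512695), 76.76608276367188) 0.08049662737965613 [ 0.66358163 -0.19020317  0.07455516]
dir deg 78.48367418965856
 box 535 ((665.8788452148438, -193.0801544189453), (105.54106140136719, 110.64923858642578), 22.156089782714844)
 mat 1674 ((644.0647583007
[... 267 characters left out ...]
371094, 135.39849853515625), 77.6878890991211)
 carton 615 ((467.2593688964844, -248.50009155273438), (132.53878784179688, 64.0020523071289), 6.258184909820557)
wrist 371 ((667.0948486328125, -190.67868041992188), (46.454811096191406, 11.962276458740234), 76.5641098022461) 0.07773519614522406 [ 0.66714404 -0.18813755  0.07467719]
dir deg -103.88093045791658
 box 4075 ((667.0867919921875, -191.7790985107422), (104.58135986328125, 105.61235809326172), 21.933841705322266)
 mat 11410 ((644.7118530273438, 136.78591918945312), (105.7849349975586, 118.30342102050781), 87.06391143798828)
 carton 6465 ((473.76959228515625, -9.78641128540039), (57.25550079345703, 131.4573516845703), 77.95768737792969)
```

View pics/knob.png

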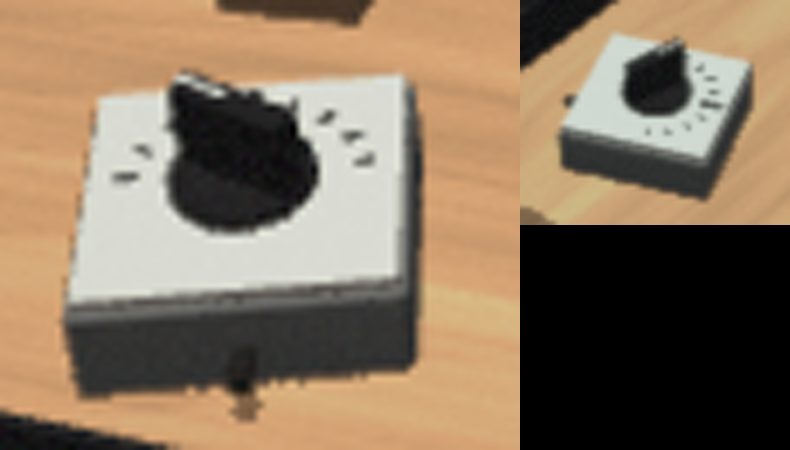

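Candidates for the dimmer are purple (172,173), turquoise (222,182), large pale grey (196,267) and small pale grey (277,277), all in the scene picture. I choose the large pale grey one. Its close crop shows the bar's white pointer about 55° counter-clockwise from the thick zero mark.

Call:
apply_moves:
  dp:
    - [0,0.32,0]
    - [0,0.32,0.1]
    - [-0.03,0.32,0.3]
    - [-0.03,0.32,0.3]
    - [0,0.32,0.3]
    - [0,0,0.2]
    - [0,0,0]
    - [0,0,0]
  twist:
    - [0,0,0]
    - [0,0,0]
    - [0,0,0]
    - [0,0,0]
    - [0,0,0.052]
    - [0,0,0.052]
    - [0,0,0]
    - [0,0,0]
  jaw: [0,0,0,0,0,0,0,0]
  grip_force: 30

```text
clock: 0.95
tcp_pos: [0.6682, -0.1912, 0.2591]
orientation: [-3.122, 0.341, 0.002]
contact_force: [-0.4, 0.1, 0.4]
grip_width: 0.0854
```

```bash
cat >> h.py <<'E'
def to(x,y,z,yaw=None):
    "report remaining move in units, tool axes; yaw deg of tool x"
    o=r.get_obs();R=Ro.from_rotvec(o["orientation"]).as_matrix();p=np.array(o["tcp_pos"])
    d=R.T@(np.array([x,y,z])-p)/0.12
    cy=np.degrees(np.arctan2(R[1,0],R[0,0]))
    print("clock",round(float(o["clock"]),2),"tcp",np.round(p,4),"yaw",round(cy,2),"tilt z",np.round(R[:,2],3),"w",round(float(o["grip_width"]),4),"F",np.round(o["contact_force"],1),"M",np.round(o["moment"],2))
    print("dp units",np.round(d,3), end=" ")
    if yaw is not None:
        c,s=np.cos(np.radians(yaw)),np.sin(np.radians(yaw))
        Rt=np.array([[c,s,0],[s,-c,0],[0,0,-1.]])
        t=Ro.from_matrix(R.T@Rt).as_rotvec(degrees=True)/120
        print("twist units",np.round(t,4), end="")
    print()
E
python3 - <<'E'
from h import *
to(.667,-.191,.224,-12.5)
f=grab("wrist","w1.png")
E
```

```text
clock 0.95 tcp [ 0.6682 -0.1912  0.2591] yaw -12.46 tilt z [-0.001  0.001 -1.   ] w 0.0854 F [-0.4  0.1  0.4] M [-0.04  0.04  0.03]
dp units [-0.01   0.001  0.293] twist units [-0.0004  0.0006  0.0003]
```

View pics/w1.png

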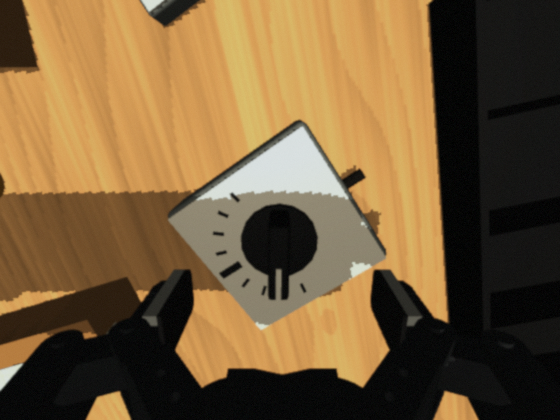

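Call:
apply_moves:
  dp:
    - [-0.01,0,0.15]
    - [0,0,0.143]
    - [0,0,0]
    - [0,0,0]
    - [0,0,0]
    - [0,0,0]
    - [0,0,0]
  twist:
    - [0,0,0]
    - [0,0,0]
    - [0,0,0]
    - [0,0,0]
    - [0,0,0]
    - [0,0,0]
    - [0,0,0]
  jaw: [0,120,200,230,230,230,230]
  grip_force: 30

```text
clock: 1.7
tcp_pos: [0.6678, -0.1849, 0.2304]
orientation: [-3.12, 0.32, 0.003]
contact_force: [4.7, -1.6, -7.5]
grip_width: 0.0113
```

```bash
python3 - <<'E'
from h import *
d=load("wrist")
c=px(d,279,240,.046);m=px(d,231,270,.04);print(c,m,np.degrees(np.arctan2(*(m-c)[1::-1])))
for a,b in (((222,275),(240,264)),):
    p,q=px(d,*a,.04),px(d,*b,.04);print(np.degrees(np.arctan2(*(q-p)[1::-1])))
p,q=px(d,279,290,.076),px(d,279,212,.076);print("bar",p,q,np.degrees(np.arctan2(*(p-q)[1::-1])))
P=cloud(d);mb=(abs(P[...,2]-0.041)<0.006)&(np.hypot(P[...,0]-.667,P[...,1]+.191)<0.1)&(d["color"].min(-1)>70)
print(cv2.minAreaRect((P[mb][:,:2]*1000).astype(np.float32)))
to(.667,-.191,.224,-68)
E
```

```text
[ 0.66773837 -0.19001294  0.046     ] [ 0.63032687 -0.2071503   0.04      ] -155.38857350937633
21.05259852220112
bar [ 0.66414922 -0.20718061  0.076     ] [ 0.67427951 -0.16197225  0.076     ] -102.6301967700712
((667.3707275390625, -191.04238891601562), (106.3935775756836, 106.37580871582031), 21.756574630737305)
clock 1.7 tcp [ 0.6678 -0.1849  0.2304] yaw -11.7 tilt z [-0.001  0.006 -1.   ] w 0.0113 F [ 4.7 -1.6 -7.5] M [-0.27 -1.06  0.01]
dp units [0.004 0.051 0.053] twist units [-0.0018  0.0022  0.4691]
```

```bash
python3 - <<'E'
from h import *
f=grab("wrist","w2.png")
to(.667,-.191,.228,-68)
E
```

```text
clock 1.75 tcp [ 0.6679 -0.1849  0.2303] yaw -11.7 tilt z [-0.001  0.006 -1.   ] w 0.011 F [-4.2  0.5  2.9] M [ 0.28  0.91 -0.03]
dp units [0.003 0.051 0.019] twist units [-0.0018  0.0021  0.4692]
```

View pics/w2.png

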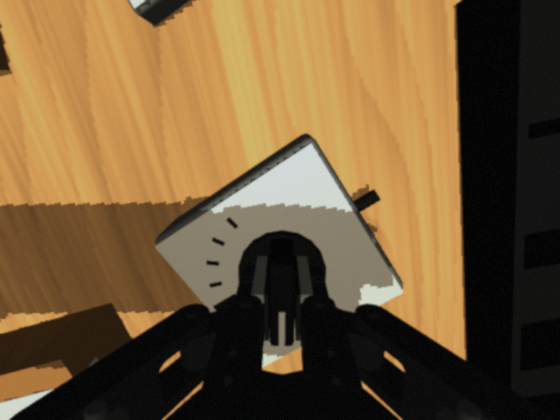

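Call:
apply_moves:
  dp:
    - [0.006,0,0]
    - [0.006,0,0]
    - [0.006,0,0]
    - [0.006,0,0]
    - [0.006,0,0]
    - [0.006,0,0]
    - [0.006,0,0]
    - [0.006,0,0]
    - [0,0,0]
    - [0,0,0]
  twist:
    - [0,0,0.059]
    - [0,0,0.059]
    - [0,0,0.059]
    - [0,0,0.059]
    - [0,0,0.059]
    - [0,0,0.059]
    - [0,0,0.059]
    - [0,0,0.058]
    - [0,0,0]
    - [0,0,0]
  jaw: [230,230,230,230,230,230,230,230,230,230]

```text
clock: 2.75
tcp_pos: [0.6732, -0.1895, 0.2304]
orientation: [-2.569, 1.803, -0.001]
contact_force: [-1.0, -0.4, -2.2]
grip_width: 0.011
```

```bash
python3 - <<'E'
from h import *
to(.667,-.191,.23,-68.1)
E
```

```text
clock 2.75 tcp [ 0.6732 -0.1895  0.2304] yaw -70.13 tilt z [ 0.003  0.002 -1.   ] w 0.011 F [-1.  -0.4 -2.2] M [-0.06  0.16 -0.02]
dp units [-0.006  0.053  0.003] twist units [-0.0015  0.0005 -0.017 ]
```

Call:
apply_moves:
  dp:
    - [-0.002,0,0]
    - [0,0,0]
    - [0,0,0]
    - [0,0,0]
    - [0,0,0]
    - [0,0,-0.3]
    - [0,0,-0.4]
    - [0,0,0]
  twist:
    - [0,0,-0.017]
    - [0,0,0]
    - [0,0,0]
    - [0,0,0]
    - [0,0,0]
    - [0,0,0]
    - [0,0,0]
    - [0,0,0]
  jaw: [230,230,100,0,0,0,0,0]

```text
clock: 3.55
tcp_pos: [0.674, -0.1894, 0.3178]
orientation: [-2.606, 1.745, -0.005]
contact_force: [0.5, -0.7, -0.4]
grip_width: 0.0855
```

```bash
python3 - <<'E'
from h import *
to(.667,-.191,.23,-68.1)
d=grab("wrist","w3.png")
P=cloud(dict(z=d["z_map"],K=d["intrinsics"],W=d["W"]))
mb=(abs(P[...,2]-0.041)<0.006)&(np.hypot(P[...,0]-.667,P[...,1]+.191)<0.1)&(d["color"].min(-1)>70)
print(cv2.minAreaRect((P[mb][:,:2]*1000).astype(np.float32)))
m=(abs(P[...,2]-0.075)<0.007)&(np.hypot(P[...,0]-.667,P[...,1]+.191)<0.04)
print(m.sum(),cv2.minAreaRect((P[m][:,:2]*1000).astype(np.float32)))
for n in("scene",):
    grab(n,n+"1.png")
i=d["color"][100:400,130:430,::-1];cv2.imwrite("pics/w3c.png",cv2.resize(i,None,fx=2,fy=2,interpolation=cv2.INTER_CUBIC))
E
```

```text
clock 3.55 tcp [ 0.674  -0.1894  0.3178] yaw -67.6 tilt z [ 0.005  0.003 -1.   ] w 0.0855 F [ 0.5 -0.7 -0.4] M [-0.02 -0.04 -0.02]
dp units [-0.01   0.063  0.732] twist units [-0.0028  0.0002  0.0042]
((667.8604736328125, -191.25555419921875), (105.95713806152344, 107.10831451416016), 21.594402313232422)
944 ((667.0481567382812, -191.92437744140625), (47.62207794189453, 11.456544876098633), 22.356565475463867)
```

View pics/w3c.png

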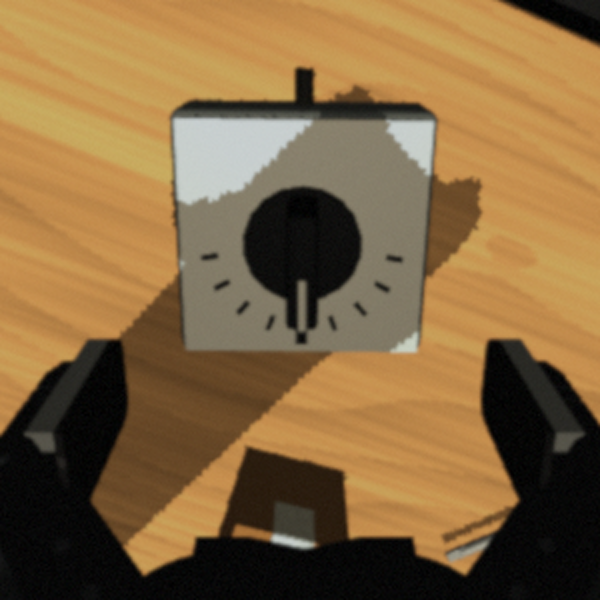

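```bash
python3 - <<'E'
from h import *
to(.468,-.2485,.27,-84.5)
print(np.round(r.get_obs()["joints"],2))
E
```

```text
clock 3.65 tcp [ 0.6722 -0.1883  0.3122] yaw -67.57 tilt z [-0.003  0.005 -1.   ] w 0.0853 F [-0.3 -0.4  0. ] M [-0.   -0.    0.01]
dp units [-0.183  1.765  0.354] twist units [0.0008 0.0025 0.1411]
[-0.06  0.63  0.37  1.59 -0.27  0.98 -0.79]
```

Call:
apply_moves:
  dp:
    - [-0.036,0.35,0]
    - [-0.036,0.35,0.05]
    - [-0.036,0.35,0.1]
    - [-0.036,0.35,0.1]
    - [-0.036,0.36,0.1]
    - [0,0,0]
    - [0,0,0]
    - [0,0,0]
  twist:
    - [0,0,0]
    - [0,0,0]
    - [0,0,0]
    - [0,0,0]
    - [0,0,0]
    - [0,0,0.07]
    - [0,0,0.07]
    - [0,0,0]
  jaw: [0,0,0,0,0,0,0,0]

```text
clock: 4.45
tcp_pos: [0.4566, -0.2474, 0.2597]
orientation: [2.324, -2.109, -0.029]
contact_force: [1.1, -0.1, 0.4]
grip_width: 0.0858
```

```bash
cat >> h.py <<'E'
def carton(x,y):
    f=load("wrist");P=cloud(f)
    m=(f["z"]>0)&(np.hypot(P[...,0]-x,P[...,1]-y)<0.09)&(abs(P[...,2]-0.056)<0.005)
    m=cv2.morphologyEx(m.astype(np.uint8),cv2.MORPH_OPEN,np.ones((3,3)))>0
    print("carton",m.sum(),cv2.minAreaRect((P[m][:,:2]*1000).astype(np.float32)))
E
python3 - <<'E'
from h import *
f=grab("wrist","w4.png")
to(.468,-.2485,.187,-84.5)
carton(.468,-.2485)
E
```

```text
clock 4.5 tcp [ 0.457  -0.2472  0.2598] yaw -84.21 tilt z [-0.015  0.01  -1.   ] w 0.0859 F [-0.  -0.  -0.5] M [ 0.01 -0.02  0.02]
dp units [ 0.027 -0.099  0.605] twist units [0.0067 0.0054 0.0025]
carton 19634 ((469.34130859375, -248.4750213623047), (131.79556274414062, 56.362098693847656), 5.634467601776123)
```

View pics/w4.png

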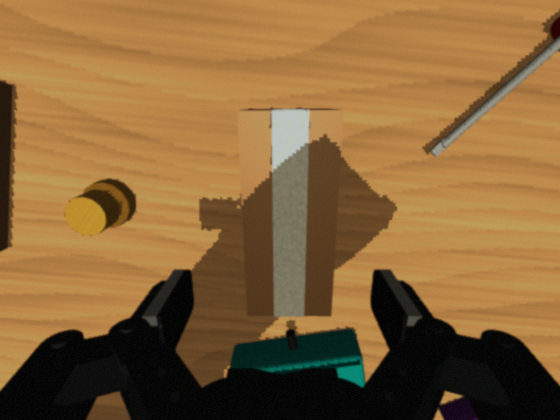

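Call:
apply_moves:
  dp:
    - [0.013,-0.06,0.1]
    - [0.01,-0.045,0.2]
    - [0,0,0.2]
    - [0,0,0.1]
    - [0,0,0]
    - [0,0,0]
    - [0,0,0]
    - [0,0,0]
    - [0,0,0]
  twist:
    - [0.0067,0.0054,0.0025]
    - [0,0,0]
    - [0,0,0]
    - [0,0,0]
    - [0,0,0]
    - [0,0,0]
    - [0,0,0]
    - [0,0,0]
    - [0,0,0]
  jaw: [0,0,0,0,60,120,120,120,120]
  grip_force: 60

```text
clock: 5.4
tcp_pos: [0.4726, -0.2467, 0.1853]
orientation: [-2.351, 2.082, -0.002]
contact_force: [0.1, 0.3, -5.8]
grip_width: 0.0554
```

```bash
python3 - <<'E'
from h import *
to(.55,-.2485,.32,-84.5)
E
```

```text
clock 5.4 tcp [ 0.4726 -0.2467  0.1853] yaw -83.06 tilt z [ 0.002  0.    -1.   ] w 0.0554 F [ 0.1  0.3 -5.8] M [ 0.08 -0.04  0.  ]
dp units [ 0.092 -0.641 -1.121] twist units [-0.001   0.0001  0.012 ]
```

Call:
apply_moves:
  dp:
    - [0,0,-0.15]
    - [0,0,-0.25]
    - [0,-0.1,-0.25]
    - [0,-0.2,-0.25]
    - [0,-0.2,-0.25]
    - [0,-0.1,0]
    - [0,0,0]
    - [0,0,0]
    - [0,0,0]
  twist:
    - [0,0,0]
    - [0,0,0]
    - [0,0,0]
    - [0,0,0]
    - [0,0,0]
    - [0,0,0]
    - [0,0,0]
    - [0,0,0]
    - [0,0,0]
  jaw: [150,150,150,150,150,150,150,150,150]

```text
clock: 6.3
tcp_pos: [0.5397, -0.2357, 0.322]
orientation: [2.349, -2.08, -0.022]
contact_force: [-0.3, -0.7, -7.2]
grip_width: 0.0556
```

```bash
cat >> h.py <<'E'
def ft(n=4):
    F=[]
    for i in range(n):
        o=r.get_obs();F.append(np.r_[o["contact_force"],o["moment"]]);
        if i<n-1: r.grab_frame("side")
    F=np.array(F);R=Ro.from_rotvec(o["orientation"]).as_matrix()
    print("clock",o["clock"],"F",np.round(F[:,:3].mean(0),2),"M world",np.round(F[:,3:].mean(0),3),"sd",np.round(F.std(0),2),"M tool",np.round(R.T@F[:,3:].mean(0),3),"w",round(float(o["grip_width"]),4))
E
python3 - <<'E'
from h import *
ft()
to(.55,-.2485,.32,-84.5)
E
```

```text
clock 6.45 F [-0.3   0.14 -6.72] M world [ 0.005 -0.061 -0.011] sd [0.99 0.59 0.44 0.02 0.02 0.02] M tool [0.061 0.002 0.011] w 0.0553
clock 6.45 tcp [ 0.5399 -0.236   0.3225] yaw -83.09 tilt z [-0.012  0.006 -1.   ] w 0.0553 F [ 1.2  0.  -6.1] M [ 0.02 -0.08 -0.  ]
dp units [ 0.114 -0.071  0.019] twist units [0.0055 0.0035 0.0117]
```

Call:
apply_moves:
  dp:
    - [0,0,0]
    - [0,0,0]
    - [0,0,0]
    - [0,0,0]
    - [0,0,0]
    - [0,0,0]
    - [0,0,0]
    - [0,0,0]
  twist:
    - [0.06,0,0]
    - [0.06,0,0]
    - [0.06,0,0]
    - [0.06,0,0]
    - [0,0,0]
    - [0,0,0]
    - [0,0,0]
    - [0,0,0]
  jaw: [150,150,150,150,150,150,150,150]

```text
clock: 7.25
tcp_pos: [0.5346, -0.2376, 0.317]
orientation: [-2.044, 1.823, -0.442]
contact_force: [1.4, 0.0, -6.8]
grip_width: 0.0552
```

```bash
python3 - <<'E'
from h import *
ft()
to(.55,-.2485,.32,-84.5)
E
```

```text
clock 7.4 F [ 0.5  -0.22 -6.97] M world [-0.116  1.018  0.005] sd [0.66 0.26 0.52 0.01 0.02 0.02] M tool [-1.025e+00 -1.000e-03  5.000e-03] w 0.0554
clock 7.4 tcp [ 0.5349 -0.2372  0.3171] yaw -83.31 tilt z [ 0.464  0.062 -0.884] w 0.0554 F [ 0.7 -0.6 -6.6] M [-0.11  1.05 -0.03]
dp units [ 0.108 -0.112  0.031] twist units [-0.2326  0.0066  0.0087]
```

Call:
apply_moves:
  dp:
    - [0,0,0]
    - [0,0,0]
    - [0,0,0]
    - [0,0,0]
    - [0,0,0]
    - [0,0,0]
    - [0,0,0]
    - [0,0,0]
    - [0,0,0]
    - [0,0,0]
    - [0,0,0]
    - [0,0,0]
  twist:
    - [-0.06,0,0]
    - [-0.06,0,0]
    - [-0.06,0,0]
    - [-0.06,0,0]
    - [-0.06,0,0]
    - [-0.06,0,0]
    - [-0.06,0,0]
    - [-0.06,0,0]
    - [0,0,0]
    - [0,0,0]
    - [0,0,0]
    - [0,0,0]
  jaw: [150,150,150,150,150,150,150,150,150,150,150,150]

```text
clock: 8.6
tcp_pos: [0.5437, -0.2315, 0.3214]
orientation: [2.019, -1.788, -0.483]
contact_force: [-0.4, 0.1, -6.2]
grip_width: 0.0554
```

```bash
python3 - <<'E'
from h import *
ft()
to(.55,-.2485,.32,-84.5)
E
```

```text
clock 8.75 F [-0.26 -0.24 -6.24] M world [ 1.690e-01 -1.207e+00 -1.000e-03] sd [0.65 0.38 0.27 0.02 0.07 0.04] M tool [ 1.218 -0.021 -0.004] w 0.0553
clock 8.75 tcp [ 0.5434 -0.2317  0.3215] yaw -82.98 tilt z [-0.506 -0.067 -0.86 ] w 0.0553 F [-0.2 -0.9 -5.8] M [ 0.17 -1.29  0.07]
dp units [ 0.145 -0.039 -0.008] twist units [ 0.2556 -0.0059  0.0117]
```

Call:
apply_moves:
  dp:
    - [0,0,0]
    - [0,0,0]
    - [0,0,0]
    - [0,0,0]
    - [0,0,0]
    - [0,0,0]
    - [0,0,0]
  twist:
    - [0.06,0,0]
    - [0.06,0,0]
    - [0.06,0,0]
    - [0.045,0,0]
    - [0,0,0]
    - [0,0,0]
    - [0,0,0]
  jaw: [150,150,150,150,150,150,150]

```text
clock: 9.45
tcp_pos: [0.5397, -0.2333, 0.3215]
orientation: [2.315, -2.056, -0.053]
contact_force: [0.3, -0.2, -7.9]
grip_width: 0.0557
```

```bash
python3 - <<'E'
from h import *
ft(6)
to(.55,-.2485,.32,-84.5)
E
```

```text
clock 9.7 F [-0.08 -0.05 -7.18] M world [ 0.026 -0.058 -0.027] sd [0.42 0.55 0.39 0.03 0.08 0.02] M tool [ 0.061 -0.021  0.026] w 0.0554
clock 9.7 tcp [ 0.5403 -0.2329  0.3213] yaw -83.17 tilt z [-0.054 -0.011 -0.998] w 0.0554 F [ 0.3  0.1 -6.8] M [ 0.01 -0.02 -0.04]
dp units [ 0.139 -0.065  0.008] twist units [ 0.0263 -0.0026  0.011 ]
```

Call:
apply_moves:
  dp:
    - [0,0,0]
    - [0,0,0]
    - [0,0,0]
    - [0,0,0]
    - [0,0,0]
    - [0,0,0]
  twist:
    - [0.06,0,0]
    - [0.05,0,0]
    - [0,0,0]
    - [0,0,0]
    - [0,0,0]
    - [0,0,0]
  jaw: [150,150,150,150,150,150]

```text
clock: 10.3
tcp_pos: [0.5409, -0.232, 0.3198]
orientation: [-2.256, 1.995, -0.175]
contact_force: [0.2, 0.4, -6.9]
grip_width: 0.0552
```

```bash
python3 - <<'E'
from h import *
ft(6)
to(.55,-.2485,.32,-84.5)
E
```

```text
clock 10.55 F [-0.21 -0.18 -6.63] M world [-0.021  0.31   0.027] sd [0.6  0.56 0.43 0.04 0.08 0.01] M tool [-0.311 -0.021 -0.025] w 0.0555
clock 10.55 tcp [ 0.5408 -0.232   0.3198] yaw -83.01 tilt z [ 0.17   0.017 -0.985] w 0.0555 F [-1.   0.2 -6.5] M [-0.03  0.34  0.  ]
dp units [ 0.146 -0.058  0.009] twist units [-0.082  -0.001   0.0125]
```

Call:
apply_moves:
  dp:
    - [0.06,0,0]
    - [0.06,0.05,0]
    - [0,0.15,0]
    - [0,0.2,0]
    - [0,0.18,0.1]
    - [0,0,0.2]
    - [0,0,0.2]
    - [0,0,0.15]
    - [0,0,0]
  twist:
    - [-0.05,0,0]
    - [-0.034,0,0]
    - [0,0,0]
    - [0,0,0]
    - [0,0,0]
    - [0,0,0]
    - [0,0,0]
    - [0,0,0]
    - [0,0,0]
  jaw: [150,150,150,150,150,150,150,150,150]

```text
clock: 11.45
tcp_pos: [0.4743, -0.2563, 0.2427]
orientation: [2.348, -2.076, 0.009]
contact_force: [-0.1, -1.1, -5.7]
grip_width: 0.0552
```

```bash
python3 - <<'E'
from h import *
to(.4726,-.2467,.1860,-83.06)
E
```

```text
clock 11.45 tcp [ 0.4743 -0.2563  0.2427] yaw -82.96 tilt z [-0.001 -0.009 -1.   ] w 0.0552 F [-0.1 -1.1 -5.7] M [ 0.05 -0.05  0.03]
dp units [-0.086  0.004  0.472] twist units [ 0.0008 -0.0044  0.0009]
```

Call:
apply_moves:
  dp:
    - [-0.08,0,0.15]
    - [0,0,0.17]
    - [0,0,0.1]
    - [0,0,0.04]
    - [0,0,0]
  twist:
    - [0,-0.0044,0]
    - [0,0,0]
    - [0,0,0]
    - [0,0,0]
    - [0,0,0]
  jaw: [150,150,150,150,150]

```text
clock: 11.95
tcp_pos: [0.4772, -0.2483, 0.1901]
orientation: [-2.352, 2.079, -0.011]
contact_force: [-0.6, 0.4, -7.0]
grip_width: 0.0555
```

```bash
python3 - <<'E'
from h import *
to(.4726,-.2467,.1855,-83.06)
E
```

```text
clock 11.95 tcp [ 0.4772 -0.2483  0.1901] yaw -82.95 tilt z [ 0.007 -0.003 -1.   ] w 0.0555 F [-0.6  0.4 -7. ] M [-0.03 -0.11  0.03]
dp units [-0.018  0.036  0.038] twist units [-0.0031 -0.0019  0.001 ]
```

Call:
apply_moves:
  dp:
    - [-0.018,0.036,0.03]
    - [0,0,0.008]
    - [0,0,0]
    - [0,0,0]
    - [0,0,0]
    - [0,0,-0.2]
    - [0,0,-0.3]
    - [0,0,-0.25]
    - [-0.3,0,0]
    - [-0.4,0,0]
    - [-0.4,0,0]
    - [-0.4,0,0]
    - [-0.4,0,0]
  twist:
    - [-0.003,-0.002,0]
    - [0,0,0]
    - [0,0,0]
    - [0,0,0]
    - [0,0,0]
    - [0,0,0]
    - [0,0,0]
    - [0,0,0]
    - [0,0,0]
    - [0,0,0]
    - [0,0,0]
    - [0,0,0]
    - [0,0,0]
  jaw: [150,150,60,0,0,0,0,0,0,0,0,0,0]

```text
clock: 13.25
tcp_pos: [0.4496, -0.024, 0.2871]
orientation: [-2.328, 2.094, -0.037]
contact_force: [0.8, -0.2, -0.3]
grip_width: 0.0853
```

```bash
python3 - <<'E'
from h import *
to(.4735,-.0105,.26,-102.1)
E
```

```text
clock 13.25 tcp [ 0.4496 -0.024   0.2871] yaw -83.95 tilt z [ 0.024 -0.008 -1.   ] w 0.0853 F [ 0.8 -0.2 -0.3] M [ 0.07 -0.04 -0.02]
dp units [-0.093 -0.205  0.23 ] twist units [-0.0118 -0.0032  0.1513]
```

Call:
apply_moves:
  dp:
    - [-0.05,-0.1,0.1]
    - [-0.04,-0.1,0.13]
    - [0,0,0]
    - [0,0,0]
  twist:
    - [-0.0118,-0.003,0]
    - [0,0,0.07]
    - [0,0,0.07]
    - [0,0,0.01]
  jaw: [0,0,0,0]

```text
clock: 13.65
tcp_pos: [0.4739, 0.0, 0.2612]
orientation: [-1.985, 2.431, -0.002]
contact_force: [-0.3, -0.1, -0.2]
grip_width: 0.0853
```

```bash
python3 - <<'E'
from h import *
f=grab("wrist","w5.png")
to(.4735,-.0105,.187,-102.1)
carton(.4735,-.0105)
grab("scene","s5.png")
E
```

```text
clock 13.7 tcp [0.4739 0.     0.2612] yaw -101.41 tilt z [ 0.004  0.001 -1.   ] w 0.0856 F [ 0.9  0.2 -0.5] M [-0.04  0.02  0.03]
dp units [ 0.088 -0.012  0.618] twist units [-0.0016  0.001   0.0058]
carton 18006 ((473.7054748535156, -9.777580261230469), (56.35409164428711, 131.6766815185547), 77.83960723876953)
```

View pics/w5.png

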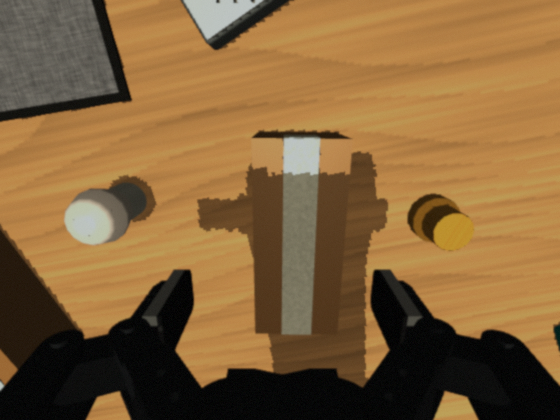

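View pics/s5.png

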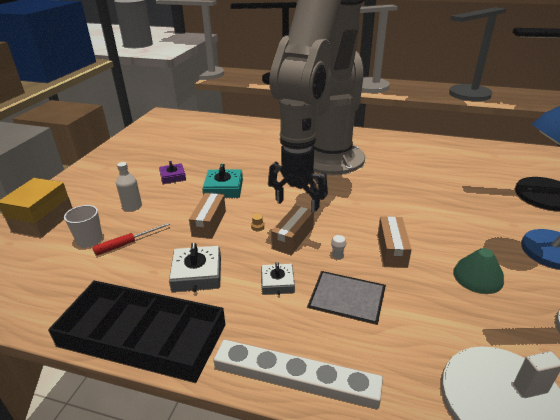

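Call:
apply_moves:
  dp:
    - [0.05,-0.01,0.1]
    - [0.03,0,0.2]
    - [0,0,0.2]
    - [0,0,0.115]
    - [0,0,0]
    - [0,0,0]
    - [0,0,0]
    - [0,0,0]
    - [0,0,0]
  twist:
    - [0,0,0.006]
    - [0,0,0]
    - [0,0,0]
    - [0,0,0]
    - [0,0,0]
    - [0,0,0]
    - [0,0,0]
    - [0,0,0]
    - [0,0,0]
  jaw: [0,0,0,0,60,120,150,150,150]
  grip_force: 60

```text
clock: 14.65
tcp_pos: [0.4732, -0.0156, 0.1859]
orientation: [-1.977, 2.43, -0.006]
contact_force: [0.1, -0.4, -2.4]
grip_width: 0.0556
```

```bash
python3 - <<'E'
from h import *
to(.55,-.011,.32,-102.1)
E
```

```text
clock 14.65 tcp [ 0.4732 -0.0156  0.1859] yaw -101.75 tilt z [ 0.01   0.003 -1.   ] w 0.0556 F [ 0.1 -0.4 -2.4] M [-0.04  0.03 -0.  ]
dp units [-0.173 -0.629 -1.111] twist units [-0.0042  0.0023  0.0029]
```

Call:
apply_moves:
  dp:
    - [0,0,-0.15]
    - [0,0,-0.25]
    - [0,-0.1,-0.25]
    - [0,-0.2,-0.25]
    - [0,-0.2,-0.22]
    - [0,-0.1,0]
    - [0,0,0]
    - [0,0,0]
    - [0,0,0]
    - [0,0,0]
    - [0,0,0]
    - [0,0,0]
  twist:
    - [0,0,0]
    - [0,0,0]
    - [0,0,0]
    - [0,0,0]
    - [0,0,0]
    - [0.045,0,0]
    - [0.045,0,0]
    - [0,0,0]
    - [0,0,0]
    - [0,0,0]
    - [0,0,0]
    - [0,0,0]
  jaw: [150,150,150,150,150,150,150,150,150,150,150,150]

```text
clock: 15.85
tcp_pos: [0.5413, -0.0308, 0.327]
orientation: [-1.902, 2.332, -0.22]
contact_force: [0.4, -1.1, -2.6]
grip_width: 0.0558
```

```bash
python3 - <<'E'
from h import *
ft(6)
to(.55,-.011,.32,-102.1)
E
```

```text
clock 16.1 F [ 0.37 -0.23 -2.54] M world [0.054 0.284 0.005] sd [0.29 0.57 0.31 0.03 0.04 0.02] M tool [-0.289  0.003 -0.005] w 0.0556
clock 16.1 tcp [ 0.5415 -0.0309  0.3272] yaw -101.59 tilt z [ 0.189 -0.034 -0.981] w 0.0556 F [ 0.6 -0.  -2.7] M [0.02 0.3  0.01]
dp units [-0.176 -0.024  0.067] twist units [-0.0922  0.0025  0.0041]
```

Call:
apply_moves:
  dp:
    - [0,0,0]
    - [0,0,0]
    - [0,0,0]
    - [0,0,0]
    - [0,0,0]
    - [0,0,0]
    - [0,0,0]
  twist:
    - [0.06,0,0]
    - [0.06,0,0]
    - [0.06,0,0]
    - [0,0,0]
    - [0,0,0]
    - [0,0,0]
    - [0,0,0]
  jaw: [150,150,150,150,150,150,150]

```text
clock: 16.8
tcp_pos: [0.542, -0.0294, 0.3271]
orientation: [-1.732, 2.118, -0.575]
contact_force: [0.7, 0.2, -2.5]
grip_width: 0.0554
```

```bash
python3 - <<'E'
from h import *
ft(6)
to(.55,-.011,.32,-102.1)
E
```

```text
clock 17.05 F [ 0.07  0.06 -2.46] M world [ 0.137  0.81  -0.011] sd [0.38 0.53 0.59 0.02 0.04 0.02] M tool [-0.821  0.031  0.004] w 0.0558
clock 17.05 tcp [ 0.5419 -0.0296  0.327 ] yaw -101.32 tilt z [ 0.505 -0.093 -0.858] w 0.0558 F [ 0.  -0.7 -3.5] M [ 0.15  0.84 -0.03]
dp units [-0.164  0.     0.07 ] twist units [-0.2573  0.0062  0.0051]
```

Call:
apply_moves:
  dp:
    - [0,0,0]
    - [0,0,0]
    - [0,0,0]
    - [0,0,0]
    - [0,0,0]
    - [0,0,0]
    - [0,0,0]
    - [0,0,0]
    - [0,0,0]
    - [0,0,0]
    - [0,0,0]
  twist:
    - [-0.06,0,0]
    - [-0.06,0,0]
    - [-0.06,0,0]
    - [-0.06,0,0]
    - [-0.06,0,0]
    - [-0.05,0,0]
    - [0,0,0]
    - [0,0,0]
    - [0,0,0]
    - [0,0,0]
    - [0,0,0]
  jaw: [150,150,150,150,150,150,150,150,150,150,150]

```text
clock: 18.15
tcp_pos: [0.5425, -0.0304, 0.3279]
orientation: [1.904, -2.324, -0.252]
contact_force: [-0.4, -0.2, -2.8]
grip_width: 0.0555
```

```bash
python3 - <<'E'
from h import *
ft(6)
to(.55,-.011,.32,-102.1)
E
```

```text
clock 18.4 F [-0.03  0.3  -2.54] M world [-0.097 -0.323 -0.011] sd [0.24 0.43 0.21 0.02 0.03 0.04] M tool [0.336 0.029 0.014] w 0.0556
clock 18.4 tcp [ 0.5427 -0.0304  0.3278] yaw -101.39 tilt z [-0.204  0.049 -0.978] w 0.0556 F [-0.3  0.1 -2.7] M [-0.11 -0.3  -0.05]
dp units [-0.17  -0.041  0.059] twist units [0.1008 0.003  0.0063]
```

Call:
apply_moves:
  dp:
    - [0,0,0]
    - [0,0,0]
    - [0,0,0]
    - [0,0,0]
    - [0,0,0]
    - [0,0,0]
    - [0,0,0]
  twist:
    - [-0.06,0,0]
    - [-0.06,0,0]
    - [-0.06,0,0]
    - [0,0,0]
    - [0,0,0]
    - [0,0,0]
    - [0,0,0]
  jaw: [150,150,150,150,150,150,150]

```text
clock: 19.1
tcp_pos: [0.5431, -0.0302, 0.3284]
orientation: [1.715, -2.089, -0.642]
contact_force: [-0.5, -0.5, -2.1]
grip_width: 0.0554
```

```bash
python3 - <<'E'
from h import *
ft(6)
to(.55,-.011,.32,-102.1)
E
```

```text
clock 19.35 F [-0.21  0.1  -2.24] M world [-0.184 -0.854 -0.013] sd [0.37 0.46 0.18 0.04 0.03 0.02] M tool [0.874 0.007 0.011] w 0.0554
clock 19.35 tcp [ 0.5431 -0.0302  0.3283] yaw -101.36 tilt z [-0.545  0.117 -0.83 ] w 0.0554 F [ 0.1  0.7 -2.4] M [-0.14 -0.86  0.01]
dp units [-0.167 -0.06   0.045] twist units [0.2821 0.0022 0.0072]
```

Call:
apply_moves:
  dp:
    - [-0.03,0,0]
    - [-0.03,0,0]
    - [-0.03,0,0]
    - [-0.03,0,0]
    - [0,0,0]
    - [0,0.15,0]
    - [0,0.2,0.1]
    - [0,0.15,0.2]
    - [0,0,0.25]
    - [0,0,0.2]
    - [0,0,0]
  twist:
    - [0.06,0,0]
    - [0.06,0,0]
    - [0.06,0,0]
    - [0.06,0,0]
    - [0.042,0,0]
    - [0,0,0]
    - [0,0,0]
    - [0,0,0]
    - [0,0,0]
    - [0,0,0]
    - [0,0,0]
  jaw: [150,150,150,150,150,150,150,150,150,150,150]

```text
clock: 20.45
tcp_pos: [0.4854, -0.0024, 0.2361]
orientation: [-1.976, 2.412, -0.014]
contact_force: [-0.4, -0.6, -2.2]
grip_width: 0.0556
```

```bash
python3 - <<'E'
from h import *
to(.4732,-.0115,.1865,-101.75)
E
```

```text
clock 20.45 tcp [ 0.4854 -0.0024  0.2361] yaw -101.34 tilt z [ 0.024  0.008 -1.   ] w 0.0556 F [-0.4 -0.6 -2.2] M [-0.04  0.08  0.03]
dp units [0.1   0.094 0.411] twist units [-0.0104  0.0062  0.0034]
```

Call:
apply_moves:
  dp:
    - [0.05,0.05,0.08]
    - [0.035,0.03,0.12]
    - [0,0,0.12]
    - [0,0,0.05]
    - [0,0,0]
    - [0,0,0]
  twist:
    - [-0.01,0.006,0.003]
    - [0,0,0]
    - [0,0,0]
    - [0,0,0]
    - [0,0,0]
    - [0,0,0]
  jaw: [150,150,150,150,150,150]

```text
clock: 21.05
tcp_pos: [0.4748, -0.0124, 0.1935]
orientation: [-1.98, 2.439, -0.001]
contact_force: [0.3, -0.2, -3.8]
grip_width: 0.0551
```

```bash
python3 - <<'E'
from h import *
to(.4732,-.0115,.1862,-101.75)
E
```

```text
clock 21.05 tcp [ 0.4748 -0.0124  0.1935] yaw -101.84 tilt z [ 0.001 -0.001 -1.   ] w 0.0551 F [ 0.3 -0.2 -3.8] M [ 0.06 -0.07 -0.04]
dp units [-0.005  0.015  0.061] twist units [-0.0004 -0.0002 -0.0008]
```

Call:
apply_moves:
  dp:
    - [0,0,0.03]
    - [0,0,0.03]
    - [0,0,0]
    - [0,0,0]
    - [0,0,0]
    - [0,0,0]
    - [0,0,-0.2]
    - [0,0,-0.3]
    - [0,0,-0.25]
    - [-0.2,0.05,-0.03]
    - [-0.35,0.1,0]
    - [-0.35,0.1,0]
    - [-0.35,0.1,0]
    - [-0.35,0.1,0]
    - [-0.35,0.1,0]
    - [0,0,0]
    - [0,0,0]
    - [0,0,0]
    - [0,0,0]
  twist:
    - [0,0,0]
    - [0,0,0]
    - [0,0,0]
    - [0,0,0]
    - [0,0,0]
    - [0,0,0]
    - [0,0,0]
    - [0,0,0]
    - [0,0,0]
    - [0,0,0]
    - [0,0,0]
    - [0,0,0]
    - [0,0,0]
    - [0,0,0]
    - [0,0,0]
    - [0,0,-0.065]
    - [0,0,-0.065]
    - [0,0,-0.065]
    - [0,0,0]
  jaw: [150,150,150,60,0,0,0,0,0,0,0,0,0,0,0,0,0,0,0]

```text
clock: 22.95
tcp_pos: [0.4599, 0.2415, 0.2882]
orientation: [-2.439, 1.963, -0.01]
contact_force: [1.0, 0.1, 0.2]
grip_width: 0.0854
```

```bash
python3 - <<'E'
from h import *
f=grab("wrist","w6.png")
to(.456,.240,.187,-77.7)
carton(.456,.240)
E
```

```text
clock 23.0 tcp [0.4599 0.2415 0.2882] yaw -77.89 tilt z [ 0.012  0.005 -1.   ] w 0.0855 F [0.2 0.1 0.8] M [-0.03  0.05 -0.07]
dp units [0.007 0.045 0.843] twist units [-0.0059  0.001  -0.0016]
carton 13789 ((457.1781311035156, 240.79397583007812), (131.63392639160156, 56.28418731689453), 12.033600807189941)
```

View pics/w6.png

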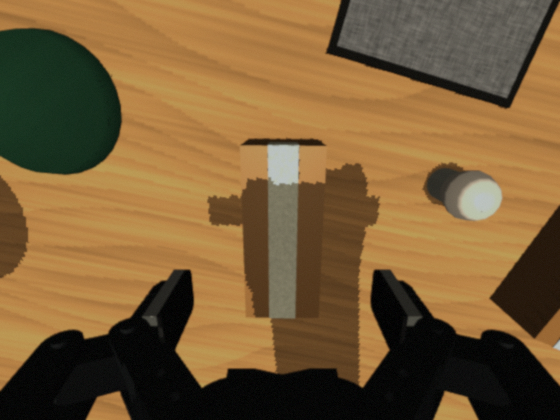

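Call:
apply_moves:
  dp:
    - [0,0.025,0.15]
    - [0,0,0.25]
    - [0,0,0.25]
    - [0,0,0.18]
    - [0,0,0]
    - [0,0,0]
    - [0,0,0]
    - [0,0,0]
    - [0,0,0]
    - [0,0,0]
  twist:
    - [-0.006,0.001,-0.001]
    - [0,0,0]
    - [0,0,0]
    - [0,0,0]
    - [0,0,0]
    - [0,0,0]
    - [0,0,0]
    - [0,0,0]
    - [0,0,0]
    - [0,0,0]
  jaw: [0,0,0,0,0,60,120,150,150,150]
  grip_force: 60

```text
clock: 24.0
tcp_pos: [0.4566, 0.2393, 0.1841]
orientation: [2.422, -1.997, -0.001]
contact_force: [0.2, 0.4, -5.3]
grip_width: 0.0556
```

```bash
python3 - <<'E'
from h import *
to(.55,.24,.32,-77.7)
E
```

```text
clock 24.0 tcp [0.4566 0.2393 0.1841] yaw -79.01 tilt z [-0.002 -0.001 -1.   ] w 0.0556 F [ 0.2  0.4 -5.3] M [ 0.04 -0.    0.03]
dp units [ 0.144 -0.763 -1.133] twist units [ 0.0009 -0.0004 -0.0109]
```

Now I'll lift carton A and run the same tilt protocol.

Call:
apply_moves:
  dp:
    - [0,0,-0.15]
    - [0,0,-0.25]
    - [0,-0.1,-0.25]
    - [0,-0.2,-0.25]
    - [0,-0.2,-0.22]
    - [0,-0.1,0]
    - [0,0,0]
    - [0,0,0]
    - [0,0,0]
    - [0,0,0]
    - [0,0,0]
    - [0,0,0]
  twist:
    - [0,0,0]
    - [0,0,0]
    - [0,0,0]
    - [0,0,0]
    - [0,0,0]
    - [0.045,0,0]
    - [0.045,0,0]
    - [0,0,0]
    - [0,0,0]
    - [0,0,0]
    - [0,0,0]
    - [0,0,0]
  jaw: [150,150,150,150,150,150,150,150,150,150,150,150]

```text
clock: 25.2
tcp_pos: [0.5252, 0.2519, 0.322]
orientation: [-2.317, 1.911, -0.171]
contact_force: [0.2, 0.3, -4.5]
grip_width: 0.0555
```

```bash
python3 - <<'E'
from h import *
ft(6)
to(.55,.24,.32,-77.7)
E
```

```text
clock 25.45 F [-0.28 -0.1  -4.97] M world [-0.066  0.349  0.023] sd [0.52 0.31 0.51 0.03 0.03 0.02] M tool [-0.355 -0.005 -0.023] w 0.0551
clock 25.45 tcp [0.5255 0.252  0.3223] yaw -79.06 tilt z [ 0.173  0.031 -0.984] w 0.0551 F [ 0.3 -0.4 -5.1] M [-0.04  0.32  0.06]
dp units [ 0.137 -0.176  0.051] twist units [-0.0844 -0.0023 -0.0112]
```

Call:
apply_moves:
  dp:
    - [0,0,0]
    - [0,0,0]
    - [0,0,0]
    - [0,0,0]
    - [0,0,0]
    - [0,0,0]
    - [0,0,0]
  twist:
    - [0.06,0,0]
    - [0.06,0,0]
    - [0.06,0,0]
    - [0,0,0]
    - [0,0,0]
    - [0,0,0]
    - [0,0,0]
  jaw: [150,150,150,150,150,150,150]

```text
clock: 26.15
tcp_pos: [0.5252, 0.2517, 0.3221]
orientation: [-2.063, 1.702, -0.487]
contact_force: [0.2, -0.7, -4.7]
grip_width: 0.0554
```

```bash
python3 - <<'E'
from h import *
ft(6)
to(.55,.24,.32,-77.7)
E
```

```text
clock 26.4 F [ 0.1  -0.33 -4.52] M world [-0.201  1.057 -0.018] sd [0.27 0.23 0.44 0.03 0.04 0.03] M tool [-1.076  0.005  0.015] w 0.0554
clock 26.4 tcp [0.5252 0.2516 0.322 ] yaw -79.09 tilt z [ 0.519  0.098 -0.849] w 0.0554 F [ 0.3 -0.2 -4.7] M [-0.22  1.04  0.03]
dp units [ 0.134 -0.148  0.112] twist units [-0.2655 -0.0045 -0.0109]
```

Call:
apply_moves:
  dp:
    - [0,0,0]
    - [0,0,0]
    - [0,0,0]
    - [0,0,0]
    - [0,0,0]
    - [0,0,0]
    - [0,0,0]
    - [0,0,0]
    - [0,0,0]
    - [0,0,0]
    - [0,0,0]
  twist:
    - [-0.06,0,0]
    - [-0.06,0,0]
    - [-0.06,0,0]
    - [-0.06,0,0]
    - [-0.06,0,0]
    - [-0.05,0,0]
    - [0,0,0]
    - [0,0,0]
    - [0,0,0]
    - [0,0,0]
    - [0,0,0]
  jaw: [150,150,150,150,150,150,150,150,150,150,150]

```text
clock: 27.5
tcp_pos: [0.527, 0.2521, 0.3232]
orientation: [2.307, -1.903, -0.178]
contact_force: [0.7, 0.4, -5.2]
grip_width: 0.0555
```

```bash
python3 - <<'E'
from h import *
ft(6)
to(.55,.24,.32,-77.7)
E
```

```text
clock 27.75 F [ 0.15  0.18 -4.94] M world [ 0.068 -0.376 -0.009] sd [0.51 0.35 0.58 0.03 0.03 0.03] M tool [0.382 0.003 0.01 ] w 0.0554
clock 27.75 tcp [0.5272 0.2521 0.3231] yaw -79.04 tilt z [-0.184 -0.037 -0.982] w 0.0554 F [-0.5 -0.4 -5.2] M [ 0.11 -0.39 -0.02]
dp units [ 0.135 -0.169 -0.006] twist units [ 0.0903  0.0003 -0.0112]
```

Call:
apply_moves:
  dp:
    - [0,0,0]
    - [0,0,0]
    - [0,0,0]
    - [0,0,0]
    - [0,0,0]
    - [0,0,0]
    - [0,0,0]
  twist:
    - [-0.06,0,0]
    - [-0.06,0,0]
    - [-0.06,0,0]
    - [0,0,0]
    - [0,0,0]
    - [0,0,0]
    - [0,0,0]
  jaw: [150,150,150,150,150,150,150]

```text
clock: 28.45
tcp_pos: [0.5279, 0.2526, 0.3238]
orientation: [2.055, -1.694, -0.491]
contact_force: [0.5, 0.8, -4.2]
grip_width: 0.0556
```

```bash
python3 - <<'E'
from h import *
ft(6)
to(.55,.24,.32,-77.7)
E
```

```text
clock 28.7 F [-0.31  0.31 -4.94] M world [ 0.215 -1.065  0.002] sd [0.66 0.35 0.5  0.02 0.03 0.03] M tool [ 1.086 -0.006 -0.005] w 0.0555
clock 28.7 tcp [0.5279 0.2527 0.3237] yaw -78.99 tilt z [-0.527 -0.103 -0.844] w 0.0555 F [-0.6 -0.  -5.9] M [ 0.22 -1.09  0.01]
dp units [ 0.139 -0.153 -0.06 ] twist units [ 0.2706  0.0028 -0.0105]
```

Carton A responds linearly, so it is quiet. C, with its high scatter and reduced slope near level, is now the suspect. I'll put A back and retest C.

Call:
apply_moves:
  dp:
    - [0.02,0,0]
    - [0.03,0,0]
    - [0.03,0,0]
    - [0.03,0,0]
    - [0,0,0]
    - [0,0.15,0]
    - [0,0.2,0.1]
    - [0,0.2,0.2]
    - [0,0.03,0.25]
    - [0,0,0.2]
    - [0,0,0]
  twist:
    - [0.06,0,0]
    - [0.06,0,0]
    - [0.06,0,0]
    - [0.06,0,0]
    - [0.03,0,0]
    - [0,0,0]
    - [0,0,0]
    - [0,0,0]
    - [0,0,0]
    - [0,0,0]
    - [0,0,0]
  jaw: [150,150,150,150,150,150,150,150,150,150,150]

```text
clock: 29.8
tcp_pos: [0.4579, 0.2249, 0.2314]
orientation: [-2.415, 1.99, -0.01]
contact_force: [-0.1, -0.1, -4.9]
grip_width: 0.0554
```

```bash
python3 - <<'E'
from h import *
to(.4568,.2402,.185,-78.5)
E
```

```text
clock 29.8 tcp [0.4579 0.2249 0.2314] yaw -78.96 tilt z [ 0.013  0.006 -1.   ] w 0.0554 F [-0.1 -0.1 -4.9] M [-0.06  0.08 -0.02]
dp units [-0.126 -0.011  0.387] twist units [-0.0065  0.0015 -0.0039]
```

Call:
apply_moves:
  dp:
    - [-0.06,-0.01,0.08]
    - [-0.055,0,0.12]
    - [0,0,0.12]
    - [0,0,0.03]
    - [0,0,0]
    - [0,0,0]
  twist:
    - [-0.006,0.0015,-0.004]
    - [0,0,0]
    - [0,0,0]
    - [0,0,0]
    - [0,0,0]
    - [0,0,0]
  jaw: [150,150,150,150,150,150]

```text
clock: 30.4
tcp_pos: [0.4583, 0.2414, 0.1885]
orientation: [-2.432, 1.983, -0.001]
contact_force: [-0.0, 0.4, -4.4]
grip_width: 0.0556
```

```bash
python3 - <<'E'
from h import *
to(.4568,.2402,.1845,-78.5)
E
```

```text
clock 30.4 tcp [0.4583 0.2414 0.1885] yaw -78.4 tilt z [ 0.003  0.002 -1.   ] w 0.0556 F [-0.   0.4 -4.4] M [-0.   -0.01 -0.02]
dp units [0.007 0.014 0.033] twist units [-0.0015  0.0008  0.0008]
```

Call:
apply_moves:
  dp:
    - [0,0,0.03]
    - [0,0,0]
    - [0,0,0]
    - [0,0,0]
    - [0,0,0]
    - [0,0,-0.2]
    - [0,0,-0.3]
    - [0,0,-0.3]
    - [0,0,-0.1]
    - [0,0,0]
  twist:
    - [0,0,0]
    - [0,0,0]
    - [0,0,0]
    - [0,0,0]
    - [0,0,0]
    - [0,0,0]
    - [0,0,0]
    - [0,0,0]
    - [0,0,0.046]
    - [0,0,0]
  jaw: [150,150,60,0,0,0,0,0,0,0]

```text
clock: 31.4
tcp_pos: [0.4601, 0.2405, 0.2999]
orientation: [-2.323, 2.099, -0.003]
contact_force: [-0.1, 0.1, 0.1]
grip_width: 0.0852
```

```bash
python3 - <<'E'
from h import *
grab("wrist","w7.png"); carton(.457,.2408)
to(.470,-.2475,.29,-84)
E
```

```text
carton 12754 ((461.1797180175781, 241.69451904296875), (131.23422241210938, 56.336669921875), 12.12456226348877)
clock 31.45 tcp [0.4601 0.2404 0.2993] yaw -84.06 tilt z [ 0.008  0.006 -1.   ] w 0.085 F [ 0.9  0.4 -0.2] M [-0.05 -0.   -0.01]
dp units [4.053 0.339 0.053] twist units [-0.0041  0.0025 -0.0005]
```

Call:
apply_moves:
  dp:
    - [0.2,0,0]
    - [0.37,0.03,0]
    - [0.37,0.03,0]
    - [0.37,0.03,0]
    - [0.37,0.03,0]
    - [0.37,0.03,0]
    - [0.37,0.03,0]
    - [0.37,0.03,0]
    - [0.37,0.03,0]
    - [0.37,0.03,0]
    - [0.37,0.03,0]
    - [0.1,0,0]
    - [0,0,0]
    - [0,0,0]
  twist:
    - [0,0,0]
    - [0,0,0]
    - [0,0,0]
    - [0,0,0]
    - [0,0,0]
    - [0,0,0]
    - [0,0,0]
    - [0,0,0]
    - [0,0,0]
    - [0,0,0]
    - [0,0,0]
    - [0,0,0]
    - [0,0,0]
    - [0,0,0]
  jaw: [0,0,0,0,0,0,0,0,0,0,0,0,0,0]

```text
clock: 32.85
tcp_pos: [0.4796, -0.2558, 0.2834]
orientation: [2.375, -2.054, -0.01]
contact_force: [-0.5, 1.0, 0.1]
grip_width: 0.0853
```

```bash
python3 - <<'E'
from h import *
grab("wrist","w8.png"); carton(.470,-.2485)
to(.470,-.2475,.187,-84)
E
```

```text
carton 14214 ((470.61480712890625, -247.95497131347656), (131.2956085205078, 56.20991897583008), 6.144862651824951)
clock 32.9 tcp [ 0.4796 -0.2553  0.2834] yaw -81.66 tilt z [-0.006  0.003 -1.   ] w 0.0854 F [-0.   0.   0.2] M [ 0.04 -0.01  0.02]
dp units [-0.072  0.065  0.804] twist units [0.0027 0.0019 0.0195]
```

View pics/w8.png

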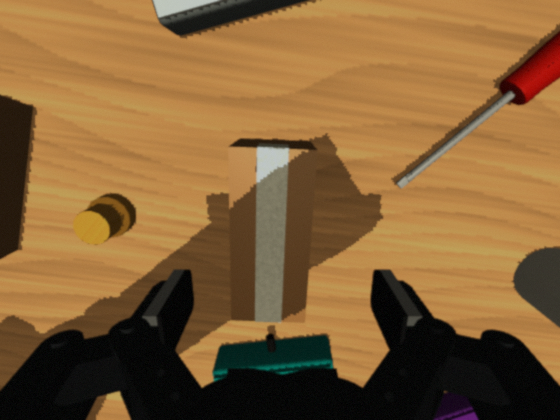

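Call:
apply_moves:
  dp:
    - [-0.04,0.035,0.15]
    - [-0.03,0.025,0.25]
    - [0,0,0.25]
    - [0,0,0.15]
    - [0,0,0]
    - [0,0,0]
    - [0,0,0]
    - [0,0,0]
    - [0,0,0]
    - [0,0,0]
  twist:
    - [0.003,0.002,0.019]
    - [0,0,0]
    - [0,0,0]
    - [0,0,0]
    - [0,0,0]
    - [0,0,0]
    - [0,0,0]
    - [0,0,0]
    - [0,0,0]
    - [0,0,0]
  jaw: [0,0,0,0,0,60,120,150,150,150]
  grip_force: 60

```text
clock: 33.9
tcp_pos: [0.4748, -0.2379, 0.1875]
orientation: [-2.352, 2.076, -0.009]
contact_force: [-0.2, -0.1, -6.7]
grip_width: 0.0557
```

```bash
python3 - <<'E'
from h import *
to(.55,-.2485,.32,-84)
E
```

```text
clock 33.9 tcp [ 0.4748 -0.2379  0.1875] yaw -82.86 tilt z [ 0.007 -0.001 -1.   ] w 0.0557 F [-0.2 -0.1 -6.7] M [ 0.04 -0.13 -0.01]
dp units [ 0.167 -0.618 -1.1  ] twist units [-0.0034 -0.0007  0.0095]
```

Call:
apply_moves:
  dp:
    - [0,0,-0.15]
    - [0,0,-0.25]
    - [0,-0.1,-0.25]
    - [0,-0.2,-0.25]
    - [0,-0.2,-0.22]
    - [0,-0.1,0]
    - [0,0,0]
    - [0,0,0]
    - [0,0,0]
    - [0,0,0]
    - [0,0,0]
    - [0,0,0]
    - [0,0,0]
    - [0,0,0]
    - [0,0,0]
  twist:
    - [0,0,0]
    - [0,0,0]
    - [0,0,0]
    - [0,0,0]
    - [0,0,0]
    - [0.045,0,0]
    - [0.045,0,0]
    - [0,0,0]
    - [0,0,0]
    - [0,0,0]
    - [0,0,0]
    - [0,0,0]
    - [0,0,0]
    - [0,0,0]
    - [0,0,0]
  jaw: [150,150,150,150,150,150,150,150,150,150,150,150,150,150,150]

```text
clock: 35.4
tcp_pos: [0.5425, -0.221, 0.3208]
orientation: [-2.252, 1.979, -0.159]
contact_force: [-0.0, -0.2, -7.2]
grip_width: 0.0552
```

```bash
python3 - <<'E'
from h import *
ft(8)
to(.55,-.2485,.32,-84)
E
```

```text
clock 35.75 F [ 0.32 -0.25 -7.05] M world [-0.081  0.327 -0.013] sd [0.45 0.67 0.27 0.06 0.12 0.04] M tool [-0.335  0.04   0.01 ] w 0.0554
clock 35.75 tcp [ 0.5425 -0.221   0.3209] yaw -82.53 tilt z [ 0.171  0.035 -0.985] w 0.0554 F [ 0.1 -0.4 -7.3] M [-0.11  0.45 -0.07]
dp units [ 0.235 -0.031  0.01 ] twist units [-0.0834  0.0071  0.0117]
```

Call:
apply_moves:
  dp:
    - [0,0,0]
    - [0,0,0]
    - [0,0,0]
    - [0,0,0]
    - [0,0,0]
    - [0,0,0]
    - [0,0,0]
    - [0,0,0]
    - [0,0,0]
    - [0,0,0]
    - [0,0,0]
    - [0,0,0]
  twist:
    - [-0.06,0,0]
    - [-0.06,0,0]
    - [-0.05,0,0]
    - [0,0,0]
    - [0,0,0]
    - [0,0,0]
    - [0,0,0]
    - [0,0,0]
    - [0,0,0]
    - [0,0,0]
    - [0,0,0]
    - [0,0,0]
  jaw: [150,150,150,150,150,150,150,150,150,150,150,150]

```text
clock: 36.95
tcp_pos: [0.5424, -0.2219, 0.3228]
orientation: [2.26, -1.989, -0.191]
contact_force: [-0.2, 1.0, -6.6]
grip_width: 0.0555
```

```bash
python3 - <<'E'
from h import *
ft(8)
to(.55,-.2485,.32,-84)
E
```

```text
clock 37.3 F [-0.04 -0.05 -7.03] M world [ 0.03  -0.404  0.015] sd [0.88 0.79 0.62 0.09 0.16 0.05] M tool [ 0.404  0.025 -0.016] w 0.0549
clock 37.3 tcp [ 0.5425 -0.2218  0.3227] yaw -82.75 tilt z [-0.177 -0.01  -0.984] w 0.0549 F [ 0.7 -0.6 -6.8] M [-0.06 -0.27 -0.03]
dp units [ 0.229 -0.037  0.013] twist units [0.0847 0.005  0.011 ]
```

```bash
python3 - <<'E'
from h import *
M=[]
for i in range(10):
    o=r.get_obs();M.append([o["moment"][1],o["moment"][0],o["contact_force"][2],np.linalg.norm(o["qvel"]),]);r.grab_frame("side")
print(np.round(M,3))
E
```

```text
[[-2.750e-01 -6.000e-02 -6.836e+00  2.900e-02]
 [-4.990e-01  1.400e-01 -6.381e+00  2.200e-02]
 [-3.370e-01 -5.300e-02 -7.571e+00  2.100e-02]
 [-4.820e-01  8.100e-02 -6.354e+00  1.800e-02]
 [-3.610e-01 -1.100e-02 -6.066e+00  1.300e-02]
 [-4.240e-01  6.500e-02 -7.205e+00  1.000e-02]
 [-4.390e-01 -2.500e-02 -6.965e+00  7.000e-03]
 [-3.510e-01  2.300e-02 -6.799e+00  5.000e-03]
 [-4.990e-01  6.900e-02 -7.278e+00  4.000e-03]
 [-3.160e-01  5.100e-02 -6.784e+00  9.000e-03]]
```

Call:
apply_moves:
  dp:
    - [0,0,0]
    - [0,0,0]
    - [0,0,0]
    - [0,0,0]
    - [0,0,0]
    - [0,0,0]
    - [0,0,0]
    - [0,0,0]
  twist:
    - [0.05,0,0]
    - [0.034,0,0]
    - [0,0,0]
    - [0,0,0]
    - [0,0,0]
    - [0,0,0]
    - [0,0,0]
    - [0,0,0]
  jaw: [150,150,150,150,150,150,150,150]

```text
clock: 38.6
tcp_pos: [0.5423, -0.2214, 0.3218]
orientation: [-2.356, 2.072, 0.02]
contact_force: [0.7, 0.4, -7.9]
grip_width: 0.0554
```

```bash
python3 - <<'E'
from h import *
M=[]
for i in range(8):
    o=r.get_obs();M.append([o["moment"][1],o["moment"][0],o["contact_force"][2],np.linalg.norm(o["qvel"]),]);r.grab_frame("side")
print(np.round(M,3),np.mean(M,0))
to(.6445,.1582,.26,-84)
print(r.get_obs()["joints"].round(2))
E
```

```text
[[ 9.000e-03 -5.300e-02 -7.880e+00  8.000e-03]
 [-6.600e-02 -2.000e-02 -7.061e+00  6.000e-03]
 [ 1.500e-02  1.200e-02 -6.971e+00  4.000e-03]
 [ 1.400e-02  2.000e-02 -7.593e+00  4.000e-03]
 [ 1.600e-02 -4.900e-02 -6.630e+00  5.000e-03]
 [ 3.500e-02 -4.100e-02 -6.957e+00  3.000e-03]
 [-6.000e-03 -3.500e-02 -6.377e+00  2.000e-03]
 [-2.600e-02 -2.600e-02 -6.694e+00  4.000e-03]] [-9.78396236e-04 -2.38366913e-02 -7.02024400e+00  4.72657597e-03]
clock 39.0 tcp [ 0.5422 -0.2215  0.322 ] yaw -82.68 tilt z [-0.006  0.012 -1.   ] w 0.0555 F [ 0.5  0.1 -5.8] M [-0.05  0.01  0.  ]
dp units [-3.023 -1.251  0.549] twist units [0.0023 0.006  0.011 ]
[-0.24  0.51  0.71  1.88 -0.43  0.91 -0.77]
```

Call:
apply_moves:
  dp:
    - [0,0,0]
    - [0,0,0]
    - [0,0,0]
    - [0,0,0]
    - [0,0,0]
    - [0,0,0]
    - [0,0,0]
    - [0,0,0]
    - [0,0,0]
    - [0,0,0]
    - [0,0,0]
    - [0,0,0]
    - [0,0,0]
    - [0,0,0]
    - [0,0,0]
    - [0,0,0]
    - [0,0,0]
  twist:
    - [0.03,0,0]
    - [0.03,0,0]
    - [0.03,0,0]
    - [0,0,0]
    - [0,0,0]
    - [0,0,0]
    - [0,0,0]
    - [0,0,0]
    - [-0.012,0,0]
    - [-0.012,0,0]
    - [-0.012,0,0]
    - [-0.012,0,0]
    - [-0.012,0,0]
    - [0,0,0]
    - [0,0,0]
    - [0,0,0]
    - [0,0,0]
  jaw: [150,150,150,150,150,150,150,150,150,150,150,150,150,150,150,150,150]

```text
clock: 40.7
tcp_pos: [0.5431, -0.2208, 0.3215]
orientation: [-2.329, 2.045, -0.034]
contact_force: [0.3, -0.5, -6.9]
grip_width: 0.0551
```

```bash
python3 - <<'E'
from h import *
ft(8)
to(.6445,.1582,.26,-84)
E
```

```text
clock 41.05 F [ 0.07 -0.   -6.99] M world [-0.035 -0.     0.019] sd [0.83 0.5  0.54 0.1  0.17 0.03] M tool [-0.005  0.034 -0.02 ] w 0.0557
clock 41.05 tcp [ 0.5431 -0.2208  0.3215] yaw -82.57 tilt z [ 0.044  0.017 -0.999] w 0.0557 F [ 1.1 -0.2 -7.3] M [-0.1   0.19 -0.  ]
dp units [-3.017 -1.22   0.603] twist units [-0.0218  0.0057  0.0118]
```

Call:
apply_moves:
  dp:
    - [0,0,0]
    - [0,0,0]
    - [0,0,0]
    - [0,0,0]
    - [0,0,0]
    - [0,0,0]
    - [0,0,0]
    - [0,0,0]
    - [0,0,0]
    - [0,0,0]
    - [0,0,0]
    - [0,0,0]
    - [0,0,0]
    - [0,0,0]
    - [0,0,0]
    - [0,0,0]
    - [0,0,0]
    - [0,0,0]
  twist:
    - [-0.03,0,0]
    - [-0.03,0,0]
    - [-0.03,0,0]
    - [-0.03,0,0]
    - [0,0,0]
    - [0,0,0]
    - [0,0,0]
    - [0,0,0]
    - [0,0,0]
    - [0.012,0,0]
    - [0.012,0,0]
    - [0.012,0,0]
    - [0.012,0,0]
    - [0.012,0,0]
    - [0,0,0]
    - [0,0,0]
    - [0,0,0]
    - [0,0,0]
  jaw: [150,150,150,150,150,150,150,150,150,150,150,150,150,150,150,150,150,150]

```text
clock: 42.85
tcp_pos: [0.5425, -0.2215, 0.3227]
orientation: [2.325, -2.046, -0.083]
contact_force: [-0.1, -0.3, -6.0]
grip_width: 0.0555
```

```bash
python3 - <<'E'
from h import *
ft(8)
to(.6445,.1582,.26,-84)
E
```

```text
clock 43.2 F [-0.05  0.09 -6.99] M world [ 0.009 -0.134 -0.005] sd [0.74 0.61 0.49 0.08 0.11 0.03] M tool [0.134 0.008 0.004] w 0.0557
clock 43.2 tcp [ 0.5425 -0.2215  0.3227] yaw -82.73 tilt z [-0.068  0.003 -0.998] w 0.0557 F [-0.4  0.3 -7.1] M [-0.   -0.26  0.02]
dp units [-3.025 -1.278  0.472] twist units [0.0323 0.0052 0.0108]
```

Call:
apply_moves:
  dp:
    - [-0.1,-0.04,0]
    - [-0.2,-0.08,0]
    - [-0.28,-0.12,0]
    - [-0.28,-0.12,0]
    - [-0.28,-0.12,0]
    - [-0.28,-0.12,0]
    - [-0.28,-0.12,0]
    - [-0.28,-0.12,0]
    - [-0.28,-0.12,0]
    - [-0.28,-0.12,0.05]
    - [-0.25,-0.12,0.1]
    - [-0.15,-0.08,0.1]
    - [-0.05,0,0.05]
    - [0,0,0]
    - [0,0,0]
  twist:
    - [0.016,0.003,0.005]
    - [0.016,0.002,0.005]
    - [0,0,0]
    - [0,0,0]
    - [0,0,0]
    - [0,0,0]
    - [0,0,0]
    - [0,0,0]
    - [0,0,0]
    - [0,0,0]
    - [0,0,0]
    - [0,0,0]
    - [0,0,0]
    - [0,0,0]
    - [0,0,0]
  jaw: [150,150,150,150,150,150,150,150,150,150,150,150,150,150,150]

```text
clock: 44.7
tcp_pos: [0.6612, 0.1651, 0.2832]
orientation: [2.331, -2.103, 0.001]
contact_force: [-0.2, -0.7, -6.3]
grip_width: 0.0555
```

```bash
python3 - <<'E'
from h import *
to(.6485,.158,.28,-84)
E
```

```text
clock 44.7 tcp [0.6612 0.1651 0.2832] yaw -84.1 tilt z [-0.001 -0.002 -1.   ] w 0.0555 F [-0.2 -0.7 -6.3] M [ 0.   -0.21 -0.01]
dp units [0.048 0.111 0.027] twist units [ 0.0006 -0.0009 -0.0009]
```

Call:
apply_moves:
  dp:
    - [0.03,0.06,0.015]
    - [0.018,0.05,0.01]
    - [0,0,0]
    - [0,0,0]
    - [0,0,0]
    - [0,0,0]
  twist:
    - [0,0,0]
    - [0,0,0]
    - [0,0,0]
    - [0,0,0]
    - [0,0,0]
    - [0,0,0]
  jaw: [150,150,150,150,150,150]

```text
clock: 45.3
tcp_pos: [0.6473, 0.1509, 0.2827]
orientation: [2.323, -2.113, 0.004]
contact_force: [-0.1, 0.1, -6.9]
grip_width: 0.0554
```

```bash
python3 - <<'E'
from h import *
ft(6)
to(.6485,.158,.28,-84)
for n in("scene","side"):
    grab(n,n+"9.png");d=load(n);P=cloud(d)
    m=(d["z"]>0)&(np.hypot(P[...,0]-.645,P[...,1]-.158)<0.09)&(abs(P[...,2]-0.147)<0.008)&(d["color"][...,0]>d["color"][...,2]+15)
    print(n,m.sum(),cv2.minAreaRect((P[m][:,:2]*1000).astype(np.float32)))
    for cc in([.456,.24],[.472,-.012]):
        mm=(d["z"]>0)&(np.hypot(P[...,0]-cc[0],P[...,1]-cc[1])<0.09)&(abs(P[...,2]-0.056)<0.006)
        if mm.sum()>50: print(" carton",mm.sum(),cv2.minAreaRect((P[mm][:,:2]*1000).astype(np.float32)))
    m=(d["z"]>0)&(np.hypot(P[...,0]-.667,P[...,1]+.191)<0.035)&(P[...,2]>0.068)&(P[...,2]<0.085)
    print(" knob",cv2.minAreaRect((P[m][:,:2]*1000).astype(np.float32)))
E
```

```text
clock 45.55 F [-0.34 -0.16 -6.82] M world [-0.012  0.026 -0.012] sd [0.54 0.34 0.41 0.02 0.02 0.03] M tool [-0.027  0.01   0.012] w 0.0551
clock 45.55 tcp [0.6472 0.1513 0.2824] yaw -84.54 tilt z [ 0.001 -0.003 -1.   ] w 0.0551 F [-0.1 -0.4 -6.1] M [-0.04  0.05 -0.  ]
dp units [-0.055 -0.016  0.02 ] twist units [-0.0001 -0.0015 -0.0045]
scene 824 ((663.0347900390625, 151.61587524414062), (90.3627700805664, 84.73389434814453), 3.7205193042755127)
 carton 741 ((460.8929443359375, 240.8970947265625), (133.1040802001953, 56.638511657714844), 11.904966354370117)
 carton 749 ((474.49859619140625, -12.026870727539062), (57.667728424072266, 135.0723114013672), 78.25419616699219)
 knob ((667.1573486328125, -191.69248962402344), (47.32196044921875, 12.41372299194336), 21.737586975097656)
side 427 ((617.1455078125, 142.59548950195312), (89.22116088867188, 68.61682891845703), 4.321748733520508)
 carton 1031 ((459.310791015625, 241.060546875), (133.4250030517578, 59.71774673461914), 12.356661796569824)
 carton 762 ((472.93841552734375, -12.064971923828125), (59.9201545715332, 135.7205047607422), 77.75788116455078)
 knob ((663.5985717773438, -191.89553833007812), (47.47500991821289, 16.168231964111328), 15.294506072998047)
```

View pics/scene9.png

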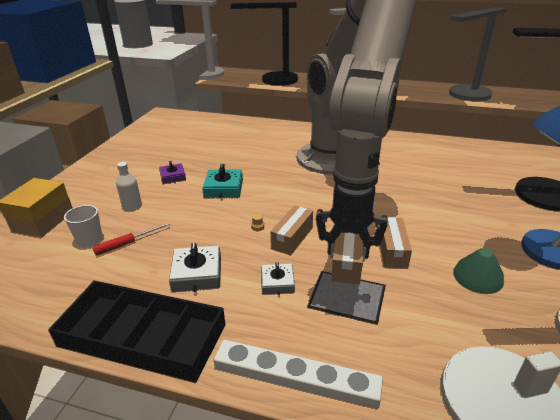

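View pics/side9.png

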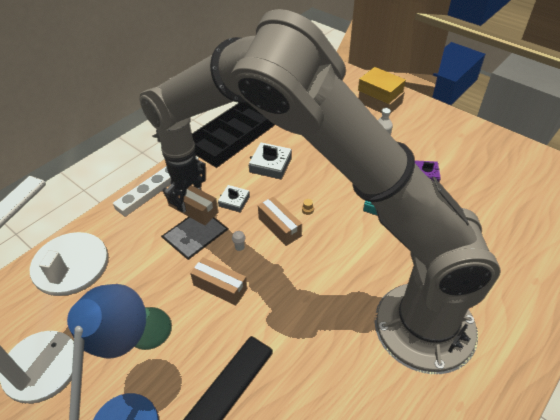

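Everything is in place with time left, so I'll run one last tilt check of C here before the final alignment.

Call:
apply_moves:
  dp:
    - [-0.02,0,0]
    - [-0.02,0,0]
    - [0,0,0]
    - [0,0,0]
    - [0,0,0]
    - [0,0,0]
    - [0,0,0]
    - [0,0,0]
    - [0,0,0]
    - [0,0,0]
    - [0,0,0]
    - [0,0,0]
    - [0,0,0]
    - [0,0,0]
  twist:
    - [0.02,0,0]
    - [0.02,0,0]
    - [0.015,0,0]
    - [0,0,0]
    - [0,0,0]
    - [0,0,0]
    - [0,0,0]
    - [0,0,0]
    - [0,0,0]
    - [0,0,0]
    - [0,0,0]
    - [0,0,0]
    - [0,0,0]
    - [0,0,0]
  jaw: [150,150,150,150,150,150,150,150,150,150,150,150,150,150]

```text
clock: 47.05
tcp_pos: [0.6469, 0.1562, 0.2818]
orientation: [-2.262, 2.055, -0.123]
contact_force: [-0.3, -0.7, -7.5]
grip_width: 0.0556
```

```bash
python3 - <<'E'
from h import *
ft(12)
to(.6485,.158,.28,-84)
E
```

```text
clock 47.6 F [ 0.02  0.06 -6.9 ] M world [-0.032  0.174  0.003] sd [0.56 0.64 0.55 0.07 0.15 0.03] M tool [-0.176  0.015 -0.005] w 0.0558
clock 47.6 tcp [0.6469 0.1562 0.2818] yaw -84.54 tilt z [ 0.115  0.007 -0.993] w 0.0558 F [ 0.8 -0.6 -6.7] M [-0.1   0.37  0.04]
dp units [-0.014 -0.013  0.016] twist units [-0.0551 -0.0021 -0.0044]
```

Call:
apply_moves:
  dp:
    - [0,0,0]
    - [0,0,0]
    - [0,0,0]
    - [0,0,0]
    - [0,0,0]
    - [0,0,0]
    - [0,0,0]
    - [0,0,0]
    - [0,0,0]
    - [0,0,0]
    - [0,0,0]
    - [0,0,0]
    - [0,0,0]
    - [0,0,0]
    - [0,0,0]
  twist:
    - [-0.03,0,0]
    - [-0.03,0,0]
    - [-0.03,0,0]
    - [-0.02,0,0]
    - [0,0,0]
    - [0,0,0]
    - [0,0,0]
    - [0,0,0]
    - [0,0,0]
    - [0,0,0]
    - [0,0,0]
    - [0,0,0]
    - [0,0,0]
    - [0,0,0]
    - [0,0,0]
  jaw: [150,150,150,150,150,150,150,150,150,150,150,150,150,150,150]

```text
clock: 49.1
tcp_pos: [0.6473, 0.1566, 0.2825]
orientation: [2.258, -2.053, -0.115]
contact_force: [-0.7, 0.1, -7.1]
grip_width: 0.0552
```

```bash
python3 - <<'E'
from h import *
ft(12)
to(.6485,.158,.28,-84)
E
```

```text
clock 49.65 F [-0.08  0.23 -6.55] M world [ 0.008 -0.249 -0.003] sd [0.62 0.43 0.61 0.06 0.15 0.03] M tool [0.249 0.015 0.005] w 0.0555
clock 49.65 tcp [0.6473 0.1566 0.2825] yaw -84.53 tilt z [-0.114 -0.015 -0.993] w 0.0555 F [ 0.3  0.4 -7.7] M [-0.06 -0.01  0.01]
dp units [-0.011 -0.013  0.019] twist units [ 0.0552 -0.0015 -0.0045]
```

Call:
apply_moves:
  dp:
    - [-0.011,-0.013,0.01]
    - [0,0,0.01]
    - [0,0,0]
    - [0,0,0]
    - [0,0,0]
    - [0,0,0]
    - [0,0,0]
    - [0,0,0]
    - [0,0,0]
  twist:
    - [0.028,0,0]
    - [0.027,0,0]
    - [0,0,0]
    - [0,0,0]
    - [0,0,0]
    - [0,0,0]
    - [0,0,0]
    - [0,0,0]
    - [0,0,0]
  jaw: [150,150,150,150,150,150,150,150,150]

```text
clock: 50.55
tcp_pos: [0.6484, 0.1579, 0.2796]
orientation: [2.321, -2.11, 0.001]
contact_force: [-0.7, -0.1, -6.6]
grip_width: 0.0552
```

```bash
python3 - <<'E'
from h import *
to(.6485,.158,.28,-84)
grab("wrist","w10.png");d=load("wrist");P=cloud(d)
m=(d["z"]>0)&(np.hypot(P[...,0]-.645,P[...,1]-.158)<0.1)&(abs(P[...,2]-0.15)<0.012)&(d["color"][...,0]>40)
print(m.sum(),cv2.minAreaRect((P[m][:,:2]*1000).astype(np.float32)),np.median(P[m][:,2]))
E
```

```text
clock 50.55 tcp [0.6484 0.1579 0.2796] yaw -84.53 tilt z [-0.003 -0.004 -1.   ] w 0.0552 F [-0.7 -0.1 -6.6] M [-0.02  0.04  0.01]
dp units [-0.001 -0.001 -0.003] twist units [ 0.0015 -0.0018 -0.0045]
30698 ((664.6548461914062, 161.13037109375), (96.10981750488281, 103.2283935546875), 51.61422348022461) 0.14871245669318986
```

View pics/w10.png

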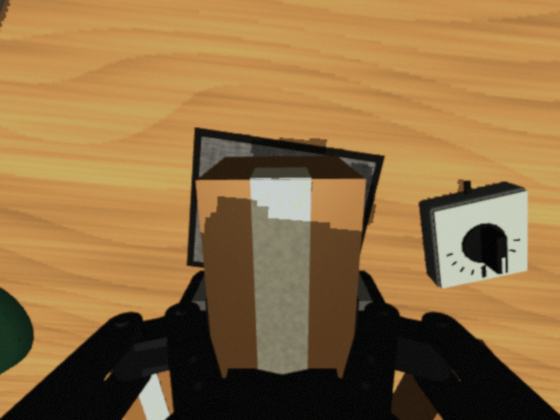

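```bash
python3 - <<'E'
from h import *
d=load("wrist")
e=px(d,281,180,.1487);a=np.radians(5.5);print("centre",e[:2]-.065*np.array([np.cos(a),np.sin(a)]))
for v in(185,220,260,300,340,360):print(v,np.round([px(d,u,v) for u in(225,280,340)],4)[:,2])
o=r.get_obs();print(o["clock"],np.abs(o["qvel"]).max())
print(r.hand_in())
E
```

```text
centre [0.64236686 0.15666237]
185 [0.1497 0.1476 0.1489]
220 [0.1495 0.1484 0.1499]
260 [0.1488 0.1487 0.1479]
300 [0.1475 0.1495 0.1488]
340 [0.1487 0.1496 0.1489]
360 [0.1482 0.1488 0.148 ]
50.6 0.003125175415558111
the job is handed in; nothing more can be done
None
```

I set the dimmer to zero, tested all three cartons, and handed in at 50.6 s with the rattling one held over the mat. The hand-in reports no verdict.

- **Dimmer:** I turned the knob of the large pale-grey dimmer to its zero mark. The wrist picture showed the pointer within about 1° of it. At the end the scene camera still agreed, but the side camera read about 6° lower, from a coarse view.
- **Finding the rattler:** I tipped each carton end to end rather than shaking it hard. Cartons A (y=+0.24) and B (y=−0.01) gave an even, steady moment response, so both are quiet. In carton C (y=−0.25) the balance shifted between opposite tilts, by 0.43 N m against 0.54 expected if quiet and 0.39 if loose. Its readings in the later tests also scattered about four to five times as much as A's and B's. Some of C's readings were noisy or ambiguous, so I retested it twice, and all the tests together pointed to C.
- **Quiet cartons:** A and B are back on the counter right way up, each within about 5 mm of where it lay. The bystanders look undisturbed in the final pictures.
- **Final hold:** C is still gripped, with its centre about 2–3 mm from the middle of the mat. It is level within the camera's noise of about 1–2 mm, and its underside is about 9 cm above the mat.

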